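# Open a coverslip feeder's hatch with the hook pole and fill its magazine

## Robot

A 6-joint arm with a two-finger parallel gripper is mounted at the origin on a cart in front of the work surface, level with it; the furniture and walls round the work are solid. World frame = base frame: x ahead of the robot, y to its left, z up, the work surface at z = 0. Lengths are in mm, angles in rad, forces in N, time in s.
With the tool pointing down it reaches from about 275 to 750 mm from the base axis. Payload 10.2 kg.
Tool frame: the origin (TCP) lies on the centre line of the jaws, within the pads' length; the fingertips stand 17 mm ahead of it and the grasp point (between the pads) lies 2 mm behind it; z points along the fingers, y is the line along which they close (so a half turn about z gives the same grasp; the last joint's range is limited). The gripper opens to 85 mm and grips with 20 to 120 N. Pads are 22 mm wide; open, the fingers measure 114 mm over their backs; the gripper's body (76 mm by 85 mm) begins 54 mm behind the grasp point. The pads swing forward as they close: fully open they stand 13 mm farther back than shut.
Start: joints at [0.926, 0.313, 1.498, -0, 1.331, -0.223], TCP at [214.95, 478.986, 248.294] pointing down, gripper open.
Joint ranges: [-2.94, 2.94], [-0.97, 2.17], [0.19, 2.56], [-1.23, 4.37], [0.02, 3.11], [-2.88, 2.88]. Speed limits (rad/s): [2.39, 2.39, 3.01, 3.14, 3.14, 3.14].

## Interface

Orientations are given as a unit quaternion [w, x, y, z].
In Python, from rig import ctrl gives the robot as it stands. The module is installed in compiled form; this text tells all that it offers.
- The arm moves only by the shell command python3 -m jog 'ROWS' [FORCE]. ROWS is JSON, a list of rows, each an object with "delta_pos": the shift along the world's x, y, z in mm, a list of three; "angular": the turn, a rotation vector about the world's x, y, z in rad, a list of three; "fingers": the opening, from 0 (shut) to 1 (fully open). In form: [{"delta_pos": [tx, ty, tz], "angular": [rx, ry, rz], "fingers": fingers}, ...]. A call has 1 to 10 rows; each row is the pose to reach, as a shift and turn from the pose commanded when the call began; what a row does not reach only later rows make up. A row lasts 1/8 s, in which the tool goes at most 62.5 mm and 10.7 degrees, less where a joint would pass 70% of its speed; a pose out of reach is approached as far as the arm can. A call with a gripper value outside its range is refused whole. The fingers move at their own pace and stop on an object; FORCE is the grip in N (left out, the last holds). Time passes only in rows, so rows that repeat a pose let the fingers close. It gives the time, the measured TCP pose, the force, the opening and the grip force at its end, in the units of the state.
- ctrl.sense(): the state, without advancing time (a new reading comes with each control period).
- ctrl.capture(name): name is "scene" or "top" or "wrist"; returns a dict with "pixels" (400x640x3 uint8, blue, green, red), "fx", "fy", "cx", "cy" (pixels), "R" (3x3) and "t" (3): a world point X has camera coordinates R X + t. Camera axes: x right, y down, z forward; pixel columns grow to the right and rows downward; lengths in mm; the calibration is good to about 2 mm. The wrist camera is an equidistant fisheye: a pixel r from the principal point sees the ray r / f radians off the axis. A picture is of the moment at which its call begins. There is no depth.
- ctrl.finish_job(): hands the job in; it is judged then, once.
The state is a dict: "time_s": time; "joints": joint angles; "dq": joint speeds; "tau": joint torques, N m; "eef_pos": TCP position; "ee_rot": TCP orientation; "force": force on the tool from outside, world axes, zero at the start; "wrist_torque": the same for the moment, N m; "grip_width": opening from 0.0 (shut) to 1.0 (fully open); "grip_force": force on a finger pad.
Only numpy, scipy, OpenCV 4.12 (cv2) and the standard library are available. Lean on these libraries where they do the work, as an engineer would, in place of code of your own. Each camera call takes 0.05 s, during which the arm holds its last target. There are 200 camera calls.

## Task

Take the hook pole from its stand, put its hook through the eye of the coverslip feeder's hatch, swing the hatch up and over until it hangs fully open at the front, and lay the pole back in its stand as it was. Then load every coverslip box from the counter into the magazine, one at a time, each pushed down flat past the two spring lips so that they hold it, and leave the hatch open. Move the hatch with the pole only, never with the hand, and do not knock over the two bottles.

Things in the scene. Friction and masses are not known exactly. Their poses are not given: they have to be found in the camera images.
- feeder: The coverslip feeder, a white bench instrument, 194 x 114 mm on plan, fixed. Origin: on the bench, on the vertical axis of its magazine. x runs level from its front (67 mm from the origin, where the hatch is hinged) to its back, z up. Housing top 106 mm above the bench; at the back a tower 222 mm high, its front face at x = +88 mm.
- mouth (a point): On the magazine's vertical axis, 108 mm above the bench, level with the underside of the two spring lips. Axes as feeder. The well is 55 mm along x and 37 mm along y, open at the top, for boxes lying flat with their 52 mm side along x; room for five. A loaded box's centre is 8 mm (or more, lower in the stack) below this point.
- guide_top (a point): On the magazine's axis, level with the flared tops of the four corner guides, 30 mm above mouth. Between the guides the two long sides (+y and -y) are open, 34 mm wide, for fingers, from here down to the housing top (2 mm below mouth).
- lip_nose (a point): Nose of the front spring lip, at x = -23.5 mm, on its underside; a like lip faces it at +23.5 mm. Both are steel, 16 mm wide, with a 60 degree ramp on top; they give outward 7 mm. A box laid in the mouth rests on the ramps, underside about 6 mm above mouth; push its top below mouth (about 6 to 14 N, fingertips may follow into the well) and the lips snap back over it.
- follower (a joint): Travel, m, of the magazine's follower plate, which presses the stack up against the lips by a spring (2 to 5 N): 0 when empty (plate just under the lips), about 0.016 more for every loaded box, 0.086 at the bottom.
- hatch (a joint): Angle of the hatch, rad: 0 closed (leaning back 60 degrees from upright over the mouth, on the tower), 1.047 upright, 3.05 fully open on its stop, hanging forward and down in front. A plate 82 mm wide, 250 g, damped (0.35 N m s/rad): past upright it falls slowly open by itself (about 5 s). Keep hand and pole out of its way.
- hatch_hinge (a point): Middle of the hatch's hinge line, fixed to the feeder: 55 mm in front of and 38 mm above mouth. The hinge line is level, along the y axis of feeder. Axes as feeder.
- eye (a point): Centre of the steel ring (eye) at the free end of the hatch, 183 mm from the hinge line, opening 32 mm, 5 mm thick. The opening faces sideways (along the hinge line), so a hook pin enters it sideways and the hatch turns about the pin. It moves with the hatch; closed, it stands 238 mm above the bench, 158 mm behind the hinge.
- pole_grip (a point): Middle of the black rubber sleeve (56 mm long, 15.5 x 15.5 mm) of the loose hook pole, a square aluminium bar 12 x 12 mm, 220 mm long, 140 g. x runs along the pole to its hook end (100 mm ahead; the tail ends 120 mm behind), y is the way the hook pin points, z up. Take it here from above, across y.
- hook (a point): Point on the pole's hook pin, at x = 100 mm, y = 26 mm from the middle of the sleeve. The pin is a round steel rod of 8 mm diameter that stands out from the hook end of the pole towards its y, 48 mm long from the pole's middle line, with an 11 mm ball at its end.
- stand_rest (a point): Where the middle of the pole's sleeve belongs in the stand, 46 mm above the bench; x is the direction in which the hook end lies, y the way the pin points. The fixed stand has two posts, 70 mm behind and 50 mm ahead of this point along x, each with a flat-bottomed slot 19 mm wide with flared top reaching 19 mm above this point. A microscope stands to the right.
- box_1_mid (a point): Centre (half-way up, 8 mm above its underside) of a loose white coverslip box, 34 mm along its x, 52 mm along its y, 16 mm high, 40 g, lid fixed, lying flat on the counter in front of the sink at the start. Three to five of the five boxes are present. Counter here: a strip of 10 cm depth, with the sink's 4 mm high rim behind.
- box_2_mid (a point): Centre (half-way up, 8 mm above its underside) of a loose white coverslip box, 34 mm along its x, 52 mm along its y, 16 mm high, 40 g, lid fixed, lying flat on the counter in front of the sink at the start. Three to five of the five boxes are present. Counter here: a strip of 10 cm depth, with the sink's 4 mm high rim behind.
- box_3_mid (a point): Centre (half-way up, 8 mm above its underside) of a loose white coverslip box, 34 mm along its x, 52 mm along its y, 16 mm high, 40 g, lid fixed, lying flat on the counter in front of the sink at the start. Three to five of the five boxes are present. Counter here: a strip of 10 cm depth, with the sink's 4 mm high rim behind.
- box_4_mid (a point): Centre (half-way up, 8 mm above its underside) of a loose white coverslip box, 34 mm along its x, 52 mm along its y, 16 mm high, 40 g, lid fixed, lying flat on the counter in front of the sink at the start. Three to five of the five boxes are present. Counter here: a strip of 10 cm depth, with the sink's 4 mm high rim behind.
- box_5_mid (a point): Centre (half-way up, 8 mm above its underside) of a loose white coverslip box, 34 mm along its x, 52 mm along its y, 16 mm high, 40 g, lid fixed, lying flat on the counter in front of the sink at the start. Three to five of the five boxes are present. Counter here: a strip of 10 cm depth, with the sink's 4 mm high rim behind.
- amber_mid (a point): Centre of a loose brown bottle with white cap, 45 mm wide, 91 mm high: a bystander.
- media_mid (a point): Centre of a loose clear bottle with blue cap, 60 mm wide, 95 mm high: a bystander.
Not all that is in view belongs to the job. What is shaped like the part that bears box_3_mid but blue is not meant.

How it is judged:
By the outcome, as a careful person would: the job done as asked, in the order asked, and still so for the second after the job is handed in, with the robot touching nothing.
Of box_1, box_2, box_3, box_4, box_5 only 3 to 5 are there at a start; the rules pass over those that are not, and their reading is None.
At some moment in a run one of box_1, box_2, box_3, box_4, box_5 may be knocked a few centimetres aside while the robot is not near it.
It also fails if it takes over 210 s, if anything falls off the work surface, if the arm or the gripper's body presses on something with over 40 N, if the wrist force passes 120 N, or if a joint passes its speed limit or range.

## Working session

There is one attempt and no reset: what is moved stays moved. The work goes in short steps, Python scripts to look and compute and a shell command to move; the robot and the scene stay as the last step left them, time stands still between calls to the robot, and variables do not carry over. Pictures are saved under pics/ and viewed, at most 14 in all, crops included, and the job is handed in when it is done.

```bash
mkdir -p pics
cat > h.py <<'E'
from rig import ctrl
import numpy as np, cv2
from scipy.spatial.transform import Rotation as Ro
def cap(n,f=None):
    c=ctrl.capture(n)
    c['pixels']=np.array(c['pixels'],np.uint8);c['R']=np.array(c['R']);c['t']=np.array(c['t'])
    if f: cv2.imwrite('pics/'+f+'.png',c['pixels'])
    return c
def ray(c,u,v,fish=False):
    a=np.array([(u-c['cx'])/c['fx'],(v-c['cy'])/c['fy']])
    if fish:
        r=np.hypot(*a); d=np.r_[a/r*np.sin(r) if r>0 else a,np.cos(r)]
    else: d=np.r_[a,1]
    return -c['R'].T@c['t'], c['R'].T@(d/np.linalg.norm(d))
def onz(c,u,v,z,fish=False):
    o,d=ray(c,u,v,fish); return o+d*(z-o[2])/d[2]
def tri(rs):
    A=0;b=0
    for o,d in rs:
        P=np.eye(3)-np.outer(d,d);A=A+P;b=b+P@o
    x=np.linalg.solve(A,b);return x,[np.linalg.norm((np.eye(3)-np.outer(d,d))@(x-o)) for o,d in rs]
def proj(c,X,fish=False):
    p=c['R']@np.array(X)+c['t']
    if fish:
        r=np.hypot(p[0],p[1]);th=np.arctan2(r,p[2]);q=p[:2]/r*th
    else: q=p[:2]/p[2]
    return np.array([q[0]*c['fx']+c['cx'],q[1]*c['fy']+c['cy']])
E
python3 - <<'E'
from h import *
import pickle
d={}
for n in ['scene','top','wrist']:
    d[n]=cap(n,n+'0'); c=d[n]; print(n,c['fx'],c['cx'],c['cy'],-c['R'].T@c['t'],c['R'][2])
pickle.dump(d,open('c0.pkl','wb'))
s=ctrl.sense();print(s)
E
```

```text
scene 451.29973428477405 320.5992079583953 194.73203790006997 [ 106.773323    965.43252098 1057.54733246] [ 0.33266323 -0.7031434  -0.62843021]
top 406.2433898527707 316.3971983925396 201.91591771192572 [ 420.98467247   18.54032018 1257.89404723] [ 0.11219416 -0.00931515 -0.99364264]
wrist 309.70691628693146 324.00841066175514 199.27630398225648 [145.91015017 510.30527997 372.74379442] [ 0.27123309 -0.12346987 -0.95456157]
{'time_s': 0.15, 'joints': array([ 9.25609330e-01,  3.13312715e-01,  1.49821693e+00,  2.48806826e-05,
        1.33101362e+00, -2.23369571e-01]), 'dq': array([ 1.88561570e-05, -2.15955378e-03, -1.80007284e-03,  4.50516512e-04,
        1.46569594e-03, -2.27159487e-04]), 'tau': array([ 1.99224873e-03, -4.12369823e+01, -2.59793383e+01, -1.84541664e-04,
        3.26835921e-03, -2.26407820e-05]), 'eef_pos': array([214.83511919, 478.85145767, 247.88819776]), 'ee_rot': array([-2.10948567e-04,  2.09351434e-01,  9.77840350e-01, -4.26099975e-04]), 'force': array([-0.32502504, -0.45932774, -0.0418931 ]), 'wrist_torque': array([ 0.04453781, -0.04816031, -0.01583111]), 'grip_force': 0.0, 'grip_width': 0.9996249186438925}
```

View pics/top0.png

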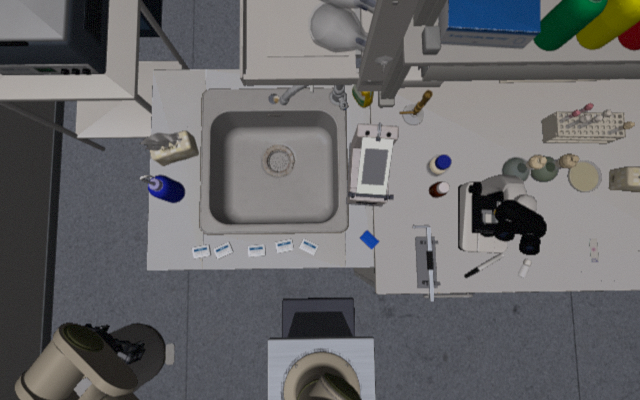

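View pics/scene0.png

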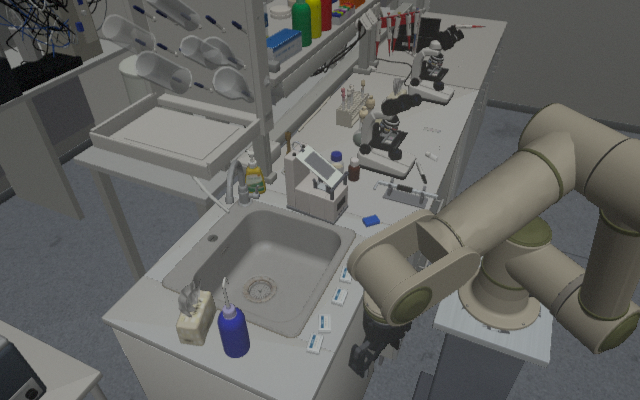

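Top view: five white boxes at (201,252), (223,250), (256,250), (284,245) and (309,247). The blue look-alike at (369,239) isn't meant because of its colour. The feeder is at (373,170), the stand and pole at (430,262), and the bottles at (441,163) and (438,188). I'll enlarge these.

Run:
```python
from h import *
a=cv2.imread('pics/top0.png');s=cv2.imread('pics/scene0.png')
up=lambda i,k:cv2.resize(i,None,fx=k,fy=k,interpolation=cv2.INTER_CUBIC)
A=up(a[115:305,340:460],3.15)   # ~378x598
B=up(a[232:268,185:325],3)      #420x108
C=up(s[130:230,270:450],2.33)  #420x233
D=up(s[225:365,290:400],1.8)
o=np.zeros((600,800,3),np.uint8)
o[:A.shape[0],:A.shape[1]]=A[:600]
for I,y in((B,0),(C,110),(D,345)):
    I=I[:600-y,:800-378]; o[y:y+I.shape[0],378:378+I.shape[1]]=I
cv2.imwrite('pics/comp.png',o)
```

```text
(no output)
```

View pics/comp.png

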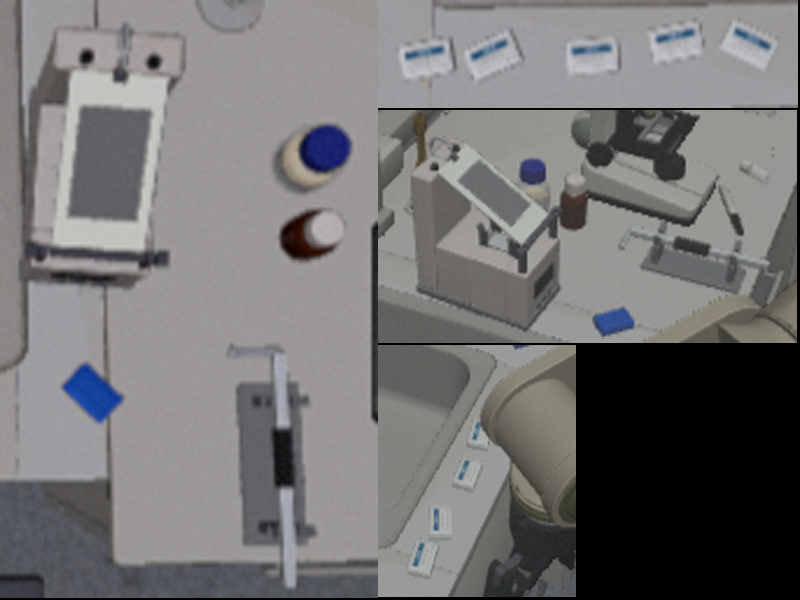

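Composite: the feeder's front faces the robot. Its hinge runs from crop (38,252) to (165,258) and the eye is near (123,55). The pole's sleeve is at (283,457), hook bend at (279,351), pin tip at (232,350) and tail at (290,585). The white boxes with a blue label stripe are the ones meant; the solid blue one is the decoy.

Run:
```python
from h import *
import pickle
d=pickle.load(open('c0.pkl','rb'));c=d['top'];s=d['scene']
k=3.15
T=lambda u,v,z:onz(c,340+u/k,115+v/k,z).round(1)
for n,u,v,z in [('sleeve',283,457,54),('bend',279,351,46),('tip',232,350,46),('tail',290,585,52),('eye',123,55,238),('hingeL',38,252,146),('hingeR',165,258,146),('towFL',60,70,222),('towTopL',58,32,222),('towTopR',185,37,222),('base fl',33,278,106),('base fr',145,283,106),('amber cap',328,228,91),('media cap',326,148,95)]: print(n,T(u,v,z))
# scene rays
S=lambda u,v:ray(s,270+(u-378)/2.33,130+(v-110)/2.33)
Tr=lambda u,v:ray(c,340+u/k,115+v/k)
for n,t,q in [('sleeve',(283,457),(692,246)),('tip',(232,350),(625,243)),('tail',(290,585),(795,265)),('eye',(123,55),(440,150))]:
    print('tri',n,tri([Tr(*t),S(*q)]))
# boxes
hsv=cv2.cvtColor(c['pixels'],cv2.COLOR_BGR2HSV)
m=np.zeros((400,640),np.uint8); m[236:264,188:322]=1
w=((hsv[...,2]>195)|((hsv[...,1]>80)))&(m>0)
print(hsv[250,201],hsv[240,240],hsv[246,223])
n,l,st,ce=cv2.connectedComponentsWithStats(w.astype(np.uint8))
for i in range(1,n):
    if st[i,4]<60: continue
    pts=np.argwhere(l==i)[:,::-1]
    P=np.array([onz(c,u,v,16)[:2] for u,v in pts]).astype(np.float32)
    print(st[i],P.mean(0).round(1),cv2.minAreaRect(P))
```

```text
sleeve [ 380.3 -324.    54. ]
bend [ 479.7 -327.    46. ]
tip [ 481.2 -282.3   46. ]
tail [ 263.  -325.7   52. ]
eye [ 714.3 -155.2  238. ]
hingeL [564.4 -90.7 146. ]
hingeR [ 557.7 -202.   146. ]
towFL [ 706.7 -105.1  222. ]
towTopL [ 739.2 -104.3  222. ]
towTopR [ 733.7 -210.1  222. ]
base fl [545.9 -89.5 106. ]
base fr [ 540.  -190.9  106. ]
amber cap [ 590.4 -364.6   91. ]
media cap [ 664.7 -365.2   95. ]
tri sleeve (array([ 380.07657256, -326.86645726,   43.68020303]), [np.float64(0.08740028989735477), np.float64(0.08740028989729748)])
tri tip (array([ 478.1148469 , -282.18157239,   50.44678738]), [np.float64(3.0345436074814023), np.float64(3.034543607481389)])
tri tail (array([ 242.59831142, -333.28687218,   45.48689814]), [np.float64(19.967800192217613), np.float64(19.967800192217513)])
tri eye (array([ 719.2963217 , -154.92390636,  232.73630064]), [np.float64(3.5996064642103067), np.float64(3.599606464210173)])
[105  65 154] [128   6 160] [106  37 165]
```

```bash
R='{"delta_pos":[225,-379,60],"angular":[0,0,0.42],"fingers":1}'; python3 -m jog '[{"delta_pos":[225,-379,60],"angular":[0,0,0.42],"fingers":1},{"delta_pos":[225,-379,60],"angular":[0,0,0.42],"fingers":1},{"delta_pos":[225,-379,60],"angular":[0,0,0.42],"fingers":1},{"delta_pos":[225,-379,60],"angular":[0,0,0.42],"fingers":1},{"delta_pos":[225,-379,60],"angular":[0,0,0.42],"fingers":1},{"delta_pos":[225,-379,60],"angular":[0,0,0.42],"fingers":1},{"delta_pos":[225,-379,60],"angular":[0,0,0.42],"fingers":1},{"delta_pos":[225,-379,60],"angular":[0,0,0.42],"fingers":1},{"delta_pos":[225,-379,60],"angular":[0,0,0.42],"fingers":1}]'
python3 - <<'E'
from h import *
cap('wrist','w1')
E
```

```text
time_s: 1.27
eef_pos: [440.4, 98.9, 308.0]
ee_rot: [-0.0, 0.002, 1.0, 0.0]
force: [-1.1, 1.0, -0.4]
grip_width: 0.999
grip_force: 0.0
```

View pics/w1.png

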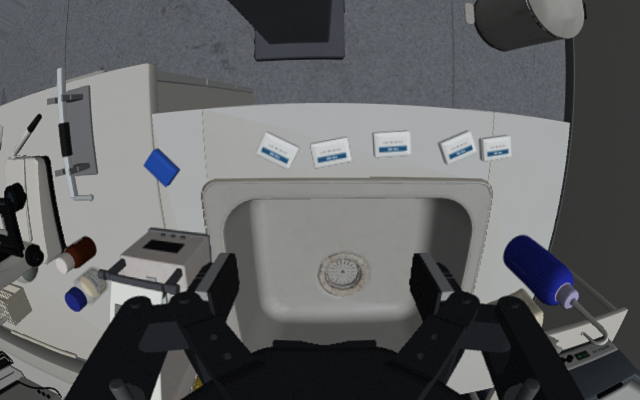

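Wrist view: the five white boxes are at (277,149), (331,152), (392,144), (457,148) and (496,149). The stand is at (65,140), with the pole's pin at (82,197). Next I move over the pole.

```bash
python3 -m jog '[{"delta_pos":[-60,-424,-108],"angular":[0,0,0],"fingers":1},{"delta_pos":[-60,-424,-108],"angular":[0,0,0],"fingers":1},{"delta_pos":[-60,-424,-108],"angular":[0,0,0],"fingers":1},{"delta_pos":[-60,-424,-108],"angular":[0,0,0],"fingers":1},{"delta_pos":[-60,-424,-108],"angular":[0,0,0],"fingers":0.6},{"delta_pos":[-60,-424,-108],"angular":[0,0,0],"fingers":0.6},{"delta_pos":[-60,-424,-108],"angular":[0,0,0],"fingers":0.6},{"delta_pos":[-60,-424,-108],"angular":[0,0,0],"fingers":0.6},{"delta_pos":[-60,-424,-108],"angular":[0,0,0],"fingers":0.6}]'
python3 - <<'E'
from h import *
import pickle
c=cap('wrist','w2');pickle.dump(c,open('w2.pkl','wb'))
E
```

```text
time_s: 2.45
eef_pos: [380.4, -322.8, 200.2]
ee_rot: [-0.0, 0.0, 1.0, 0.0]
force: [0.1, 0.5, -0.9]
grip_width: 0.602
grip_force: 0.0
```

View pics/w2.png

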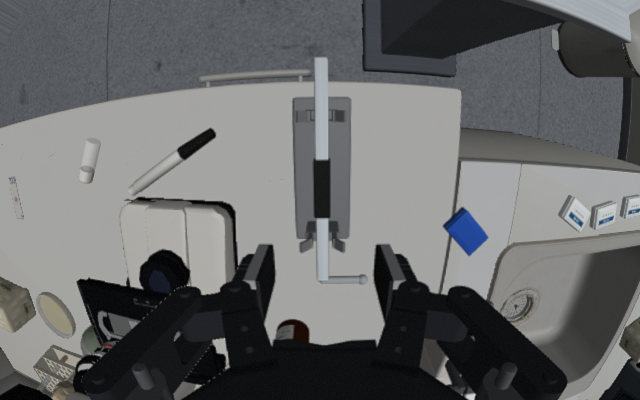

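The sleeve centre is at about (321.5,189), tail (320,60), hook bend (324,280) and pin ball (362,280).

Run:
```python
from h import *
import pickle
c=pickle.load(open('w2.pkl','rb'))
for n,u,v,z in [('sl',321.5,159,54),('sl',321.5,218,54),('sleeve',321.5,188.5,54),('tail',320,60,52),('bend',324,276,52),('ball',362,280,46),('pinbase',330,280,46),('postL',301,115,60),('postR',341,115,60)]: print(n,onz(c,u,v,z,True).round(1))
w=cv2.imread('pics/w1.png')
```

```text
sl [ 351.9 -324.9   54. ]
sl [ 407.6 -325.    54. ]
sleeve [ 379. -325.   54.]
tail [ 264.2 -326.1   52. ]
bend [ 472.2 -322.8   52. ]
ball [ 481.4 -282.5   46. ]
pinbase [ 480.9 -316.4   46. ]
postL [ 312.6 -342.1   60. ]
postR [ 312.7 -308.2   60. ]
```

```bash
python3 -m jog '[{"delta_pos":[0,-1,-60],"angular":[0,0,0],"fingers":0.6},{"delta_pos":[0,-1,-120],"angular":[0,0,0],"fingers":0.6},{"delta_pos":[0,-1,-156],"angular":[0,0,0],"fingers":0.6},{"delta_pos":[0,-1,-156],"angular":[0,0,0],"fingers":0.6},{"delta_pos":[0,-1,-156],"angular":[0,0,0],"fingers":0},{"delta_pos":[0,-1,-156],"angular":[0,0,0],"fingers":0},{"delta_pos":[0,-1,-156],"angular":[0,0,0],"fingers":0},{"delta_pos":[0,-1,-156],"angular":[0,0,0],"fingers":0},{"delta_pos":[0,-1,-156],"angular":[0,0,0],"fingers":0}]' 80
```

```text
time_s: 3.62
eef_pos: [380.8, -325.7, 46.3]
ee_rot: [0.001, 0.001, 1.0, -0.001]
force: [0.9, 2.2, 8.9]
grip_width: 0.163
grip_force: 78.2
```

```bash
python3 -m jog '[{"delta_pos":[0,0,60],"angular":[0,0,0],"fingers":0},{"delta_pos":[0,0,120],"angular":[0,0,0],"fingers":0},{"delta_pos":[0,0,180],"angular":[0,0,0],"fingers":0},{"delta_pos":[0,0,216],"angular":[0,0,0],"fingers":0},{"delta_pos":[0,0,216],"angular":[0,0,0],"fingers":0}]'
python3 - <<'E'
from h import *
import pickle
c=cap('wrist','w3');pickle.dump(c,open('w3.pkl','wb'))
E
```

```text
time_s: 4.25
eef_pos: [380.4, -325.5, 263.8]
ee_rot: [0.002, 0.001, 1.0, -0.003]
force: [-0.5, -0.4, -2.1]
grip_width: 0.166
grip_force: 78.8
```

View pics/w3.png

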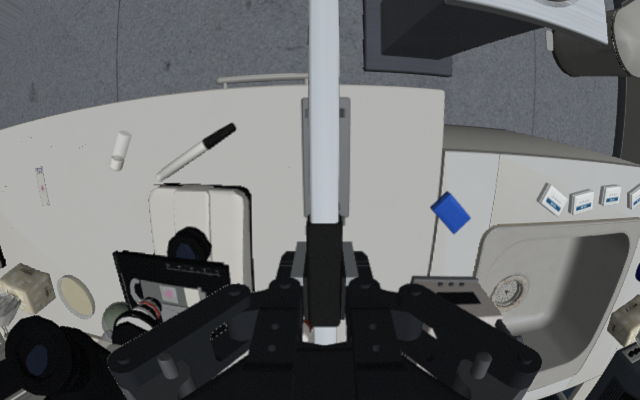

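Run:
```python
from h import *
print((Ro.from_euler('z',.2)*Ro.from_euler('y',.175)).as_rotvec())
```

```text
[-0.01749994  0.17441568  0.19948864]
```

```bash
python3 -m jog '[{"delta_pos":[20,5,40],"angular":[0,0,0],"fingers":0},{"delta_pos":[70,20,45],"angular":[-0.017,0.174,0.2],"fingers":0},{"delta_pos":[125,35,45],"angular":[-0.017,0.174,0.2],"fingers":0},{"delta_pos":[180,50,45],"angular":[-0.017,0.174,0.2],"fingers":0},{"delta_pos":[225,62,45],"angular":[-0.017,0.174,0.2],"fingers":0},{"delta_pos":[255,71,45],"angular":[-0.017,0.174,0.2],"fingers":0},{"delta_pos":[255,71,20],"angular":[-0.017,0.174,0.2],"fingers":0},{"delta_pos":[255,71,-5],"angular":[-0.017,0.174,0.2],"fingers":0},{"delta_pos":[255,71,-5],"angular":[-0.017,0.174,0.2],"fingers":0},{"delta_pos":[255,71,-5],"angular":[-0.017,0.174,0.2],"fingers":0}]'
python3 - <<'E'
from h import *
import pickle
d={n:cap(n) for n in('scene','top')};pickle.dump(d,open('c4.pkl','wb'))
up=lambda i,k:cv2.resize(i,None,fx=k,fy=k,interpolation=cv2.INTER_CUBIC)
A=up(d['scene']['pixels'][120:220,270:400],6)[:, :]
o=np.zeros((600,800,3),np.uint8);o[:600,:390]=up(d['scene']['pixels'][130:230,275:340],6)
o[:600,400:]=up(d['top']['pixels'][110:210,345:412],6)[:600,:400]
cv2.imwrite('pics/e4.png',o); print(ctrl.sense()['eef_pos'])
E
```

```text
time_s: 5.55
eef_pos: [635.0, -254.1, 256.0]
ee_rot: [-0.086, -0.099, 0.991, -0.009]
force: [-0.2, 0.2, -1.1]
grip_width: 0.166
grip_force: 78.7
[ 635.09591911 -254.20904123  256.5033502 ]
```

View pics/e4.png

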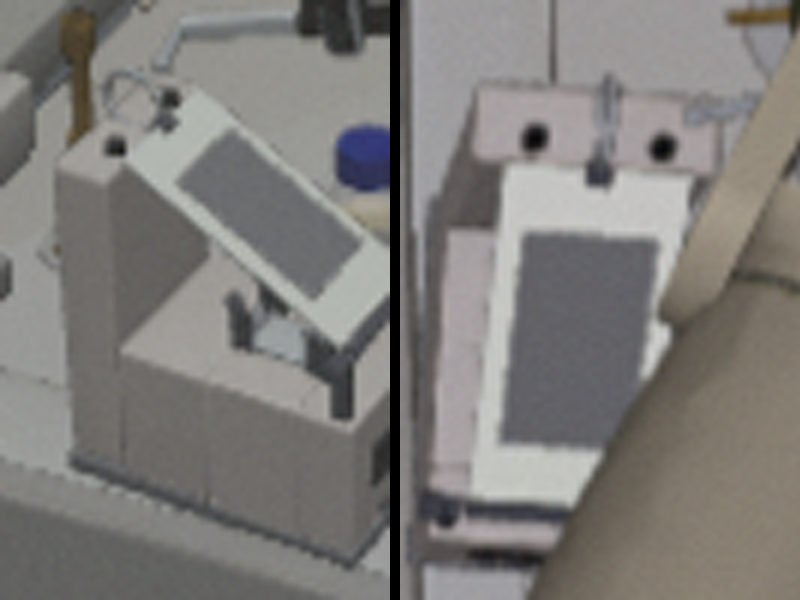

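The ring is at scene crop (131,92) and top crop (609,113). The pin's ball is at scene crop (160,60) and top crop (693,114). I'll triangulate both.

Run:
```python
from h import *
import pickle
d=pickle.load(open('c4.pkl','rb'));c=d['top'];s=d['scene']
S=lambda u,v:ray(s,275+u/6,130+v/6)
T=lambda u,v:ray(c,345+(u-400)/6,110+v/6)
e,r=tri([S(131,92),T(609,113)]);b,r2=tri([S(160,60),T(693,114)])
print(e,r,b,r2,e-b)
print(ctrl.sense()['eef_pos']+(Ro.from_euler('z',.2)*Ro.from_euler('y',.175)).apply([100,48,0]))
```

```text
[ 723.66401062 -157.52300415  238.19569586] [np.float64(0.15117879179060348), np.float64(0.1511787917905752)] [ 723.14153447 -193.49516624  238.53160043] [np.float64(0.3072480511977039), np.float64(0.3072480511979084)] [ 0.52247616 35.97216209 -0.33590457]
[ 722.06954814 -187.60234925  239.09253644]
```

```bash
python3 -m jog '[{"delta_pos":[0,10,0],"angular":[0,0,0],"fingers":0},{"delta_pos":[-1,25,0],"angular":[0,0,0],"fingers":0},{"delta_pos":[-3,42,0],"angular":[0,0,0],"fingers":0},{"delta_pos":[-4,57,0],"angular":[0,0,0],"fingers":0},{"delta_pos":[-4,57,0],"angular":[0,0,0],"fingers":0},{"delta_pos":[-4,57,0],"angular":[0,0,0],"fingers":0}]'
python3 - <<'E'
from h import *
d={n:cap(n) for n in('scene','top')}
up=lambda i,k:cv2.resize(i,None,fx=k,fy=k,interpolation=cv2.INTER_CUBIC)
o=np.zeros((360,800,3),np.uint8);o[:,:390]=up(d['scene']['pixels'][130:190,275:340],6)
o[:,400:]=up(d['top']['pixels'][110:170,345:412],6)[:,:400]
cv2.imwrite('pics/e5.png',o)
print(ctrl.sense()['force'])
E
```

```text
time_s: 6.4
eef_pos: [630.9, -197.3, 255.3]
ee_rot: [-0.087, -0.099, 0.991, -0.009]
force: [0.3, 0.2, -2.6]
grip_width: 0.162
grip_force: 78.7
[-0.64352181  0.15369403 -1.8241049 ]
```

View pics/e5.png

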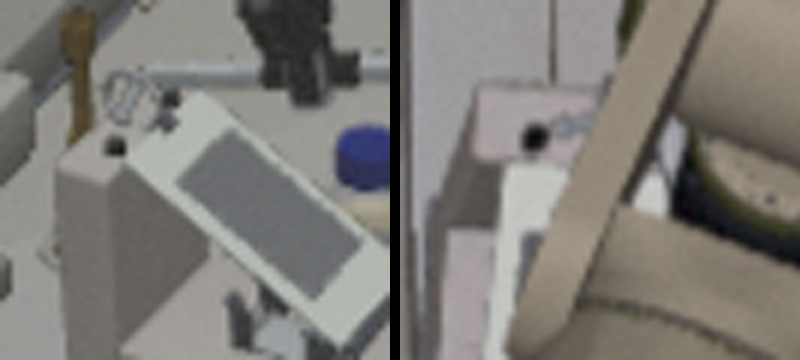

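The pin is through the ring: it shows inside the loop at (128,92), and the ball is beyond it at top crop (560,125). Next I swing the hatch along its arc.

```bash
python3 -m jog '[{"delta_pos":[-12,0.7,18.5],"angular":[0,0,0],"fingers":0},{"delta_pos":[-27,1.5,35.5],"angular":[0,0,0],"fingers":0},{"delta_pos":[-43,2.5,50.5],"angular":[0,0,0],"fingers":0},{"delta_pos":[-61.5,3.5,63.5],"angular":[0,0,0],"fingers":0},{"delta_pos":[-81,4.7,74.5],"angular":[0,0,0],"fingers":0},{"delta_pos":[-102,6,82.5],"angular":[0,0,0],"fingers":0},{"delta_pos":[-123.5,7,88],"angular":[0,0,0],"fingers":0},{"delta_pos":[-145.5,8.4,91],"angular":[0,0,0],"fingers":0},{"delta_pos":[-168,9.7,91],"angular":[0,0,0],"fingers":0},{"delta_pos":[-190,11,88.5],"angular":[0,0,0],"fingers":0}]'
python3 - <<'E'
from h import *
d={n:cap(n) for n in('scene','top')}
up=lambda i,k:cv2.resize(i,None,fx=k,fy=k,interpolation=cv2.INTER_CUBIC)
o=np.zeros((600,800,3),np.uint8);o[:,:400]=up(d['scene']['pixels'][90:240,275:375],4)
o[:,400:]=up(d['top']['pixels'][110:260,330:430],4)
cv2.imwrite('pics/e6.png',o)
E
```

```text
time_s: 7.75
eef_pos: [440.5, -186.1, 344.0]
ee_rot: [-0.086, -0.099, 0.991, -0.009]
force: [2.0, 1.5, -1.3]
grip_width: 0.161
grip_force: 78.8
```

View pics/e6.png

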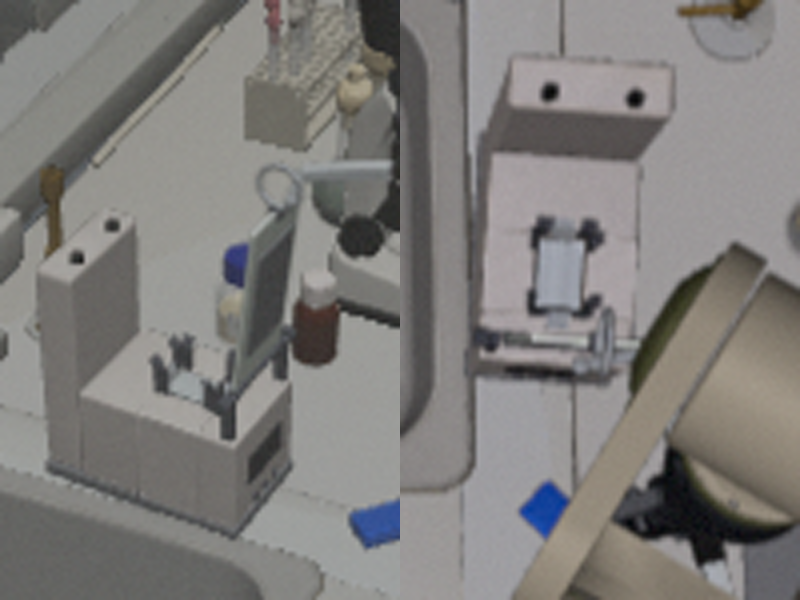

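The hatch is just past upright with the ring on the pin at scene crop (278,187). Four guides show at top crop (543,230), (598,235), (535,303) and (592,306). I'll pull a little further, then withdraw sideways.

```bash
python3 -m jog '[{"delta_pos":[-22,1.3,-5],"angular":[0,0,0],"fingers":0},{"delta_pos":[-43,2.5,-13],"angular":[0,0,0],"fingers":0},{"delta_pos":[-43,2.5,-13],"angular":[0,0,0],"fingers":0},{"delta_pos":[-41,-20,-14],"angular":[0,0,0],"fingers":0},{"delta_pos":[-36,-50,-15],"angular":[0,0,0],"fingers":0},{"delta_pos":[-30,-90,-15],"angular":[0,0,0],"fingers":0},{"delta_pos":[-45,-130,-15],"angular":[0,0,0],"fingers":0},{"delta_pos":[-60,-140,-25],"angular":[0,0,0],"fingers":0},{"delta_pos":[-60,-140,-35],"angular":[0,0,0],"fingers":0}]'
python3 - <<'E'
from h import *
import pickle
d={n:cap(n,n+'7') for n in('scene','top')};pickle.dump(d,open('c7.pkl','wb'))
c=d['top']
for u,v in[(543,230),(598,235),(535,303),(592,306),(567,268)]: print(onz(c,330+(u-400)/4,110+v/4,138).round(1))
# tower top corners, housing
for u,v in[(512,57),(676,65),(500,107),(668,115)]: print('tower',onz(c,330+(u-400)/4,110+v/4,222).round(1))
for u,v in[(487,152),(640,160),(478,372)]: print('hous',onz(c,330+(u-400)/4,110+v/4,106).round(1))
s=ctrl.sense();print(s['eef_pos'],Ro.from_quat(np.roll(s['ee_rot'],-1)).as_matrix().round(3).tolist())
E
```

```text
time_s: 8.98
eef_pos: [380.8, -327.9, 308.1]
ee_rot: [-0.087, -0.098, 0.991, -0.008]
force: [-0.4, 1.1, -2.5]
grip_width: 0.164
grip_force: 78.8
[ 642.7 -131.7  138. ]
[ 638.7 -170.2  138. ]
[ 591.1 -124.7  138. ]
[ 588.4 -164.4  138. ]
[ 615.5 -147.7  138. ]
tower [ 741.7 -103.3  222. ]
tower [ 735.  -210.9  222. ]
tower [708.1 -94.6 222. ]
tower [ 701.4 -204.4  222. ]
hous [707. -97. 106.]
hous [ 699.7 -207.8  106. ]
hous [546.7 -86.7 106. ]
[ 381.31856628 -326.25703723  307.58159376] [[-0.965, -0.197, -0.171], [-0.195, 0.98, -0.032], [0.174, 0.002, -0.985]]
```

```bash
python3 -m jog '[{"delta_pos":[-1,1,-40],"angular":[0.0175,-0.174,-0.2],"fingers":0},{"delta_pos":[-1,1,-80],"angular":[0.0175,-0.174,-0.2],"fingers":0},{"delta_pos":[-1,1,-138.5],"angular":[0.0175,-0.174,-0.2],"fingers":0},{"delta_pos":[-1,1,-138.5],"angular":[0.0175,-0.174,-0.2],"fingers":0},{"delta_pos":[-1,1,-138.5],"angular":[0.0175,-0.174,-0.2],"fingers":0},{"delta_pos":[-1,1,-138.5],"angular":[0.0175,-0.174,-0.2],"fingers":0},{"delta_pos":[-1,1,-138.5],"angular":[0.0175,-0.174,-0.2],"fingers":0}]'
python3 - <<'E'
from h import *
import pickle
d={n:cap(n) for n in('wrist','top','scene')};pickle.dump(d,open('c8.pkl','wb'))
print(ctrl.sense()['eef_pos'],ctrl.sense()['ee_rot'])
o=np.zeros((600,800,3),np.uint8)
o[:400,:400]=d['wrist']['pixels'][:400,150:550]
up=lambda i,k:cv2.resize(i,None,fx=k,fy=k,interpolation=cv2.INTER_CUBIC)
o[:,400:]=up(d['scene']['pixels'][100:250,270:370],4)
o[400:,:400]=up(d['top']['pixels'][220:320,360:560],2)
cv2.imwrite('pics/e8.png',o)
E
```

```text
time_s: 9.95
eef_pos: [380.4, -325.4, 171.6]
ee_rot: [0.001, 0.001, 1.0, -0.001]
force: [0.1, -0.1, -1.4]
grip_width: 0.161
grip_force: 78.6
[ 380.06962216 -325.13715875  170.7909541 ] [ 2.61200844e-04  8.48360786e-04  9.99999603e-01 -8.29800494e-05]
```

View pics/e8.png

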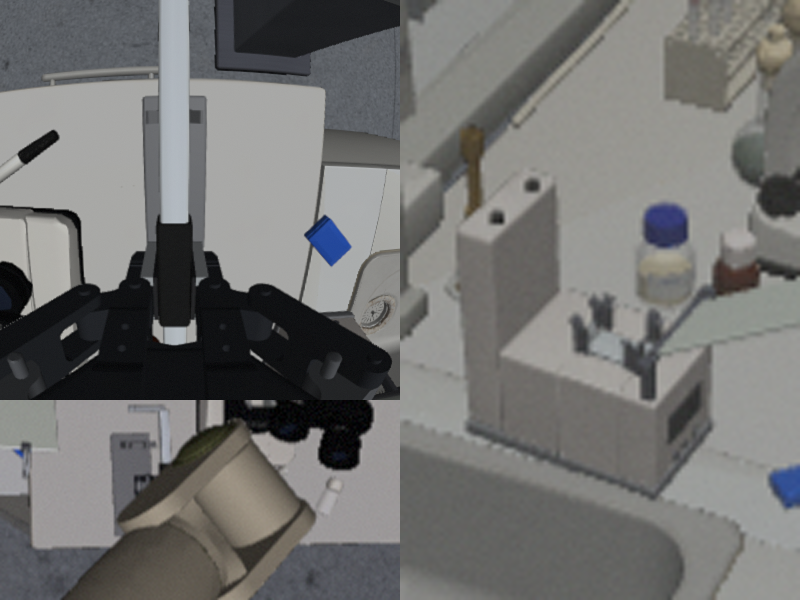

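The pole sits straight in the hand over the stand, and the hatch is falling open at the front (scene crop (740,320)). Next I lower the pole into the stand.

```bash
python3 -m jog '[{"delta_pos":[0,0,-50],"angular":[0,0,0],"fingers":0},{"delta_pos":[0,0,-85],"angular":[0,0,0],"fingers":0},{"delta_pos":[0,0,-105],"angular":[0,0,0],"fingers":0},{"delta_pos":[0,0,-118],"angular":[0,0,0],"fingers":0},{"delta_pos":[0,0,-124],"angular":[0,0,0],"fingers":0},{"delta_pos":[0,0,-124],"angular":[0,0,0],"fingers":0},{"delta_pos":[0,0,-124],"angular":[0,0,0],"fingers":0}]'
```

```text
time_s: 10.98
eef_pos: [380.2, -325.3, 46.8]
ee_rot: [0.0, 0.001, 1.0, -0.0]
force: [-0.1, -0.6, -2.3]
grip_width: 0.164
grip_force: 78.9
```

```bash
python3 -m jog '[{"delta_pos":[0,0,-1],"angular":[0,0,0],"fingers":0},{"delta_pos":[0,0,-1.5],"angular":[0,0,0],"fingers":0},{"delta_pos":[0,0,-1.5],"angular":[0,0,0],"fingers":0.3},{"delta_pos":[0,0,-1.5],"angular":[0,0,0],"fingers":0.6},{"delta_pos":[0,0,-1.5],"angular":[0,0,0],"fingers":0.6},{"delta_pos":[0,0,-1.5],"angular":[0,0,0],"fingers":0.6},{"delta_pos":[0,0,50],"angular":[0,0,0],"fingers":0.6},{"delta_pos":[0,0,105],"angular":[0,0,0],"fingers":0.6},{"delta_pos":[0,0,155],"angular":[0,0,0],"fingers":0.6},{"delta_pos":[0,0,155],"angular":[0,0,0],"fingers":0.6}]'
python3 - <<'E'
from h import *
import pickle
d={n:cap(n) for n in('wrist','top','scene')};pickle.dump(d,open('c9.pkl','wb'))
o=np.zeros((600,800,3),np.uint8)
o[:400,:400]=d['wrist']['pixels'][:400,150:550]
up=lambda i,k:cv2.resize(i,None,fx=k,fy=k,interpolation=cv2.INTER_CUBIC)
o[:,400:]=up(d['scene']['pixels'][130:280,280:380],4)
# boxes crop from w1
w=cv2.imread('pics/w1.png');o[400:480,:400]=up(w[125:165,250:450],2); o[480:560,:400]=up(w[125:165,370:570],2)
cv2.imwrite('pics/e9.png',o)
E
```

```text
time_s: 12.22
eef_pos: [380.8, -326.1, 204.7]
ee_rot: [0.002, 0.001, 1.0, -0.003]
force: [-0.1, -0.1, -0.9]
grip_width: 0.604
grip_force: 0.0
```

View pics/e9.png

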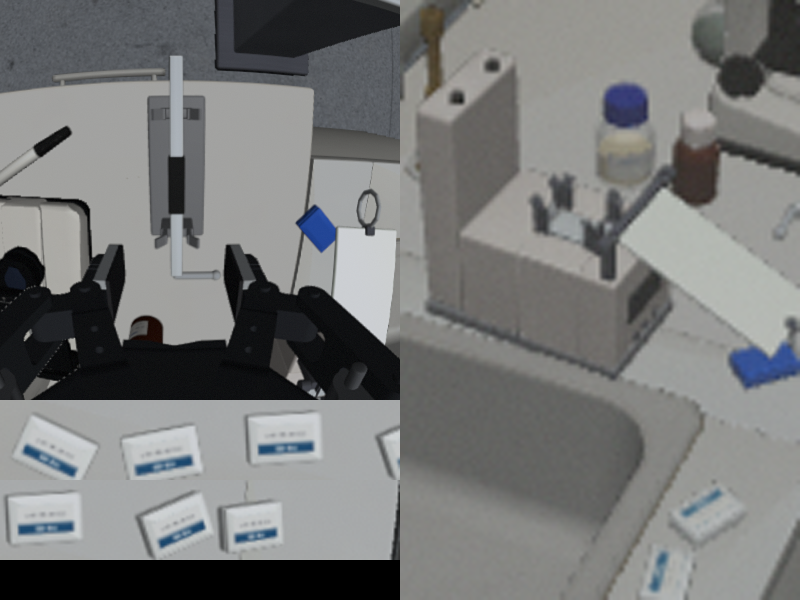

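The pole is back in its slots as before, with its pin at (217,274). The hatch is nearly down and both bottles are standing. Next I look at the boxes from above.

```bash
python3 -m jog '[{"delta_pos":[10,60,60],"angular":[0,0,0],"fingers":1},{"delta_pos":[60,424,107],"angular":[0,0,0],"fingers":1},{"delta_pos":[60,424,107],"angular":[0,0,0],"fingers":1},{"delta_pos":[60,424,107],"angular":[0,0,0],"fingers":1},{"delta_pos":[60,424,107],"angular":[0,0,0],"fingers":1},{"delta_pos":[60,424,107],"angular":[0,0,0],"fingers":1},{"delta_pos":[60,424,107],"angular":[0,0,0],"fingers":1},{"delta_pos":[60,424,107],"angular":[0,0,0],"fingers":1},{"delta_pos":[60,424,107],"angular":[0,0,0],"fingers":1},{"delta_pos":[60,424,107],"angular":[0,0,0],"fingers":1}]'
cat > boxes.py <<'E'
from h import *
from scipy.optimize import minimize
def find(c,thr=None):
    """box centres (top face z=16) from a wrist image: bright/blue-stripe blobs on the counter, rectified"""
    # rectify to plan at z=16: 2 px/mm, x 300..440, y -120..300
    xs=np.arange(300,440,.5);ys=np.arange(-130,300,.5)
    X,Y=np.meshgrid(xs,ys,indexing='ij')
    P=np.stack([X,Y,np.full_like(X,16.)],-1).reshape(-1,3)@c['R'].T+c['t']
    r=np.hypot(P[:,0],P[:,1]);th=np.arctan2(r,P[:,2])
    u=(P[:,0]/r*th*c['fx']+c['cx']).reshape(X.shape).astype(np.float32);v=(P[:,1]/r*th*c['fy']+c['cy']).reshape(X.shape).astype(np.float32)
    im=cv2.remap(c['pixels'],u,v,cv2.INTER_LINEAR)
    b,g,rr=[im[...,i].astype(int) for i in range(3)]
    blue=((b-rr)>45)&(b<190)
    n,l,st,ce=cv2.connectedComponentsWithStats(cv2.morphologyEx(blue.astype(np.uint8),cv2.MORPH_CLOSE,np.ones((5,5))))
    out=[]
    for i in range(1,n):
        if st[i,4]<200: continue
        pts=np.argwhere(l==i).astype(np.float32)/2+[300,-130]
        (cx,cy),(w,h),a=cv2.minAreaRect(pts.astype(np.float32))
        out.append((cx,cy,w,h,a))
    return im,out
E
python3 - <<'E'
from boxes import *
import pickle
c=cap('wrist','w10');pickle.dump(c,open('w10.pkl','wb'))
im,out=find(c)
for o in out: print(np.round(o,2))
cv2.imwrite('pics/plan.png',im[::-1,::-1][:, :800])
print(im.shape)
E
```

```text
time_s: 13.62
eef_pos: [439.9, 97.7, 307.5]
ee_rot: [-0.001, 0.002, 1.0, 0.0]
force: [-0.1, -0.3, 0.9]
grip_width: 1.0
grip_force: 0.0
[422.21 193.02   6.    38.28   4.57]
[426.58 289.73   5.89  23.6   23.75]
[431.12  30.9   38.94   6.56  61.61]
[435.11 109.09   6.44  38.15  10.41]
(280, 860, 3)
```

View pics/plan.png

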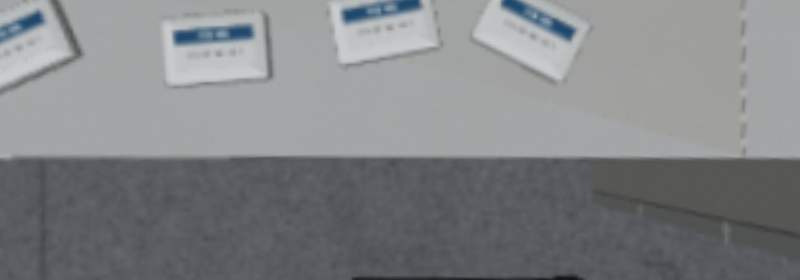

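Plan view (z=16): white boxes with a stripe on their far side, sizes 35 x 51 mm as expected. I'll fit rectangles over a wider area.

```bash
cat > boxes.py <<'E'
from h import *
from scipy.optimize import minimize
from scipy.ndimage import map_coordinates
x0,x1,y0,y1=320,490,-130,360
def plan(c,z=16):
    X,Y=np.meshgrid(np.arange(x0,x1,.5),np.arange(y0,y1,.5),indexing='ij')
    P=np.stack([X,Y,np.full_like(X,z)],-1).reshape(-1,3)@c['R'].T+c['t']
    r=np.hypot(P[:,0],P[:,1]);th=np.arctan2(r,P[:,2])
    f=lambda i,k,o:(P[:,i]/r*th*c[k]+c[o]).reshape(X.shape).astype(np.float32)
    return cv2.remap(c['pixels'],f(0,'fx','cx'),f(1,'fy','cy'),cv2.INTER_LINEAR)
def find(c):
    im=plan(c);f=im.astype(int)
    blue=((f[...,0]-f[...,2])>45).astype(np.uint8)
    n,l,st,ce=cv2.connectedComponentsWithStats(cv2.morphologyEx(blue,cv2.MORPH_CLOSE,np.ones((5,5))))
    g=cv2.GaussianBlur(im,(0,0),1.5).astype(float).mean(2);gx,gy=np.gradient(g);mag=np.hypot(gx,gy)
    t=np.linspace(-1,1,41);res=[]
    per=np.r_[np.c_[17+0*t,24*t],np.c_[-17+0*t,24*t],np.c_[15*t,26+0*t],np.c_[15*t,-26+0*t]]
    for i in range(1,n):
        if not 250<st[i,4]<2500: continue
        pts=(np.argwhere(l==i)/2+[x0,y0]).astype(np.float32)
        (cx,cy),(w,h),a=cv2.minAreaRect(pts)
        if max(w,h)>45 or min(w,h)>14: continue
        p=np.deg2rad(a); 
        if w>h:p-=np.pi/2          # p: box yaw, box y along stripe
        p=(p+np.pi/2)%np.pi-np.pi/2
        def cost(q):
            cs,sn=np.cos(q[2]),np.sin(q[2]);W=per@np.array([[cs,sn],[-sn,cs]])+q[:2]
            return -map_coordinates(mag,[(W[:,0]-x0)*2,(W[:,1]-y0)*2],order=1).mean()
        best=None
        for off in(-7,7):
          for d in(-2,0,2):
            s=[cx-off*np.cos(p)-d*np.sin(p),cy-off*np.sin(p)+d*np.cos(p),p]
            r=minimize(cost,s,method='Nelder-Mead',options=dict(initial_simplex=[s,[s[0]+2,s[1],p],[s[0],s[1]+2,p],[s[0],s[1],p+.05]]))
            if best is None or r.fun<best.fun: best=r
        cs,sn=np.cos(best.x[2]),np.sin(best.x[2]);v=np.array([cx,cy])-best.x[:2]
        res.append(np.r_[best.x,best.fun,v@[cs,sn],v@[-sn,cs],max(w,h)])
    return res
if __name__=='__main__':
    for r in find(cap('wrist')): print('x %.1f y %.1f yaw %.3f  cost %.2f stripe off %.1f %.1f len %.1f'%tuple(r))
E
python3 boxes.py
```

```text
x 417.4 y 293.2 yaw 0.412  cost -7.61 stripe off 6.9 0.4 len 38.2
x 416.1 y 192.8 yaw 0.087  cost -6.69 stripe off 6.2 -0.2 len 38.5
x 424.9 y 33.8 yaw -0.469  cost -5.34 stripe off 6.8 0.0 len 38.5
x 428.9 y 106.7 yaw 0.186  cost -5.61 stripe off 6.3 1.1 len 38.2
x 449.3 y -108.7 yaw 1.377  cost -2.48 stripe off -14.6 -3.2 len 13.8
```

```bash
python3 -m jog '[{"delta_pos":[-15,-65,0],"angular":[0,0,-2.04],"fingers":1},{"delta_pos":[-15,-65,-40],"angular":[0,0,-2.04],"fingers":1},{"delta_pos":[-15,-65,-80],"angular":[0,0,-2.04],"fingers":1},{"delta_pos":[-15,-65,-120],"angular":[0,0,-2.04],"fingers":1},{"delta_pos":[-15,-65,-160],"angular":[0,0,-2.04],"fingers":1},{"delta_pos":[-15,-65,-160],"angular":[0,0,-2.04],"fingers":1},{"delta_pos":[-15,-65,-160],"angular":[0,0,-2.04],"fingers":1},{"delta_pos":[-15,-65,-160],"angular":[0,0,-2.04],"fingers":1},{"delta_pos":[-15,-65,-160],"angular":[0,0,-2.04],"fingers":1},{"delta_pos":[-15,-65,-160],"angular":[0,0,-2.04],"fingers":1}]'
python3 -m jog '[{"delta_pos":[0,0,0],"angular":[0,0,-0.05],"fingers":0.8},{"delta_pos":[0,0,0],"angular":[0,0,-0.05],"fingers":0.8},{"delta_pos":[0,0,0],"angular":[0,0,-0.05],"fingers":0.8},{"delta_pos":[0,0,0],"angular":[0,0,-0.05],"fingers":0.8}]'
python3 - <<'E'
from boxes import *
c=cap('wrist','w11')
for r in find(c): print(r.round(2))
s=ctrl.sense();print(s['eef_pos'],np.arctan2(*Ro.from_quat(np.roll(s['ee_rot'],-1)).as_matrix()[1::-1,1]),proj(c,[424.9,33.8,16],True))
E
```

```text
time_s: 14.98
eef_pos: [424.8, 33.1, 148.2]
ee_rot: [0.0, 0.809, 0.588, 0.0]
force: [-0.0, 0.5, 0.4]
grip_width: 0.999
grip_force: 0.0
time_s: 15.48
eef_pos: [424.9, 33.8, 148.3]
ee_rot: [0.0, 0.821, 0.571, 0.0]
force: [-0.3, 0.1, -0.6]
grip_width: 0.797
grip_force: 0.0
[ 4.1541e+02  1.9251e+02  8.0000e-02 -1.0740e+01  7.3100e+00  1.0000e-02
  3.9150e+01]
[426.27  33.73  -0.47  -7.65   5.74  -0.49  39.37]
[ 4.4872e+02  1.1070e+02  1.8000e-01 -8.2200e+00 -1.3520e+01  7.8000e-01
  3.9340e+01]
[424.93001195  33.87554358 148.27676171] -0.35569326843744625 [323.3858993  194.88924456]
```

```bash
python3 -m jog '[{"delta_pos":[0.7,0,-50],"angular":[0,0,-0.113],"fingers":0.8},{"delta_pos":[0.7,0,-100],"angular":[0,0,-0.113],"fingers":0.8},{"delta_pos":[0.7,0,-131],"angular":[0,0,-0.113],"fingers":0.8},{"delta_pos":[0.7,0,-131],"angular":[0,0,-0.113],"fingers":0.8},{"delta_pos":[0.7,0,-131],"angular":[0,0,-0.113],"fingers":0.2},{"delta_pos":[0.7,0,-131],"angular":[0,0,-0.113],"fingers":0.2},{"delta_pos":[0.7,0,-131],"angular":[0,0,-0.113],"fingers":0.2},{"delta_pos":[0.7,0,-131],"angular":[0,0,-0.113],"fingers":0.2},{"delta_pos":[0.7,0,-131],"angular":[0,0,-0.113],"fingers":0.2}]' 40
```

```text
time_s: 16.65
eef_pos: [426.5, 33.9, 18.7]
ee_rot: [0.001, 0.852, 0.524, 0.001]
force: [-0.5, -0.1, 6.6]
grip_width: 0.387
grip_force: 40.0
```

```bash
python3 -m jog '[{"delta_pos":[0,0,60],"angular":[0,0,0],"fingers":0.2},{"delta_pos":[0,0,120],"angular":[0,0,0.2],"fingers":0.2},{"delta_pos":[30,-50,180],"angular":[0,0,1.977],"fingers":0.2},{"delta_pos":[60,-90,230],"angular":[0,0,1.977],"fingers":0.2},{"delta_pos":[90,-140,280],"angular":[0,0,1.977],"fingers":0.2},{"delta_pos":[114,-181,280],"angular":[0,0,1.977],"fingers":0.2},{"delta_pos":[114,-181,280],"angular":[0,0,1.977],"fingers":0.2},{"delta_pos":[114,-181,280],"angular":[0,0,1.977],"fingers":0.2},{"delta_pos":[114,-181,280],"angular":[0,0,1.977],"fingers":0.2},{"delta_pos":[114,-181,280],"angular":[0,0,1.977],"fingers":0.2}]'
python3 -m jog '[{"delta_pos":[0,0,0],"angular":[0,0,0.35],"fingers":0.2},{"delta_pos":[0,0,0],"angular":[0,0,0.35],"fingers":0.2},{"delta_pos":[0,0,0],"angular":[0,0,0.35],"fingers":0.2}]'
python3 - <<'E'
from h import *
import pickle
s=ctrl.sense();print(s['eef_pos'],np.arctan2(*Ro.from_quat(np.roll(s['ee_rot'],-1)).as_matrix()[1::-1,1]))
d={n:cap(n) for n in('wrist','top')};pickle.dump(d,open('c12.pkl','wb'))
c=d['wrist']; print(proj(c,[615,-148,138],True),-c['R'].T@c['t'],c['R'][2])
# plan view at guide tops z=138, 3px/mm, around mouth
x0,y0,k=555,-205,3
X,Y=np.meshgrid(np.arange(0,360)/k+x0,np.arange(0,360)/k+y0,indexing='ij')
P=np.stack([X,Y,np.full_like(X,138.)],-1).reshape(-1,3)@c['R'].T+c['t']
r=np.hypot(P[:,0],P[:,1]);th=np.arctan2(r,P[:,2])
f=lambda i,a,b:(P[:,i]/r*th*c[a]+c[b]).reshape(X.shape).astype(np.float32)
im=cv2.remap(c['pixels'],f(0,'fx','cx'),f(1,'fy','cy'),cv2.INTER_LINEAR)
cv2.imwrite('pics/p12.png',np.hstack([im[::-1,::-1],cv2.resize(c['pixels'][:,100:540],(396,360))]))
E
```

```text
time_s: 17.9
eef_pos: [539.4, -146.9, 298.4]
ee_rot: [0.001, 0.172, 0.985, 0.0]
force: [-0.2, 0.2, -1.0]
grip_width: 0.387
grip_force: 40.4
time_s: 18.27
eef_pos: [539.4, -146.9, 298.2]
ee_rot: [0.001, 0.002, 1.0, -0.0]
force: [0.3, -0.3, -0.9]
grip_width: 0.386
grip_force: 40.4
[ 539.44829909 -146.8771567   298.16163707] 1.5671837564054956
[323.15028194 256.40347512] [ 463.64067764 -146.41508036  423.04017171] [ 0.29905149 -0.00162643 -0.95423559]
```

View pics/p12.png

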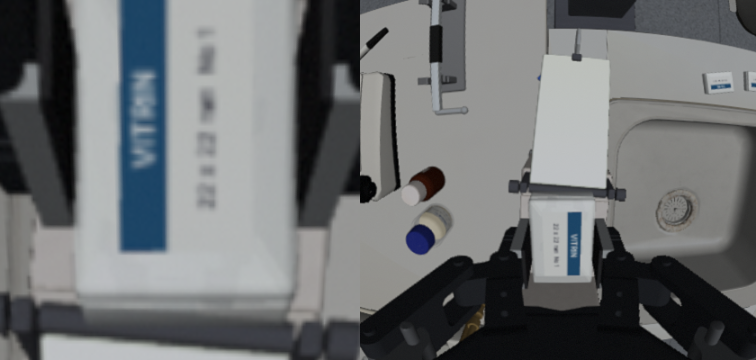

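The held box is straight, with its edges at columns 289 to 359. It hides the guides, so I'll fit the feeder pose from the known corners in the two earlier views (e6 pixels) instead.

Run:
```python
from h import *
import pickle
from scipy.optimize import least_squares
d=pickle.load(open('c7.pkl','rb'))
T=[((487,152),(88,57,106)),((640,160),(88,-57,106)),((500,107),(88,57,222)),((668,115),(88,-57,222)),((512,57),(127,57,222)),((676,65),(127,-57,222)),((567,268),(0,0,138))]
S=[((38,268),(127,57,222)),((80,280),(88,57,222)),((137,215),(88,-57,222)),((103,210),(127,-57,222)),((237,437),(-67,57,106)),((83,393),(88,57,106)),((290,385),(-67,-57,106))]
obs=[('top',(330+(u-400)/4,110+v/4),X) for (u,v),X in T]+[('scene',(275+u/4,90+v/4),X) for (u,v),X in S]
def res(q,which=('top','scene')):
    R=Ro.from_euler('z',q[2]);o=[]
    for n,uv,X in obs:
        if n in which: o+=list(proj(d[n],R.apply(X)+[q[0],q[1],0])-uv)
    return np.array(o)
for w in(('top','scene'),('top',),('scene',)):
    r=least_squares(res,[615,-148,-.06],args=(w,),loss='soft_l1');print(w,r.x.round(3),res(r.x,w).reshape(-1,2).round(1).tolist())
c=pickle.load(open('c12.pkl','rb'))['wrist'];t=np.array([539.4,-146.9,298.2])
for u,v in[(324,221),(324,310),(290,265),(358,265)]: print(onz(c,u,v,t[2]-2.7,True)-t)
# hinge bar ends in wrist: resized (512,187),(622,195)
for u,v in[(512,187),(622,195)]: print(onz(c,100+(u-360)/.9,v/.9,150,True))
```

```text
('top', 'scene') [ 6.14775e+02 -1.46551e+02 -6.40000e-02] [[-0.6, 0.3], [0.4, 0.2], [0.3, 0.7], [1.8, 0.9], [-2.1, -1.3], [0.2, -1.1], [-0.4, 0.3], [-1.6, 0.1], [-2.0, 0.2], [1.0, -0.3], [-0.3, -1.9], [0.8, 2.5], [-1.0, -0.0], [2.6, -3.2]]
('top',) [ 6.15070e+02 -1.46617e+02 -6.30000e-02] [[-0.6, 0.2], [0.4, 0.1], [0.3, 0.6], [1.8, 0.8], [-2.1, -1.4], [0.2, -1.2], [-0.4, 0.2]]
('scene',) [ 6.13815e+02 -1.45964e+02 -6.70000e-02] [[-1.4, 0.2], [-1.8, 0.3], [1.3, -0.2], [-0.0, -1.8], [1.0, 2.7], [-0.9, 0.1], [2.8, -3.0]]
[-25.7267092    0.22976747  -2.7       ]
[23.47266047  0.06269634 -2.7       ]
[ -3.3307643  -15.89445833  -2.7       ]
[-3.23404435 16.19891375 -2.7       ]
[ 557.43972128 -198.84868564  150.        ]
[566.84760135 -82.74853594 150.        ]
```

```bash
python3 -m jog '[{"delta_pos":[60,-1,10],"angular":[0,0,-0.06],"fingers":0.2},{"delta_pos":[120,-2,10],"angular":[0,0,-0.06],"fingers":0.2},{"delta_pos":[145,-3,10],"angular":[0,0,-0.06],"fingers":0.2},{"delta_pos":[145,-3,10],"angular":[0,0,-0.06],"fingers":0.2},{"delta_pos":[145,-3,10],"angular":[0,0,-0.06],"fingers":0.2}]'
python3 - <<'E'
from h import *
import pickle
s=ctrl.sense();print(s['eef_pos'],np.arctan2(*Ro.from_quat(np.roll(s['ee_rot'],-1)).as_matrix()[1::-1,1]))
c=cap('wrist','w13');pickle.dump(c,open('w13.pkl','wb'))
x0,y0,k=560,-205,4
X,Y=np.meshgrid(np.arange(0,440)/k+x0,np.arange(0,440)/k+y0,indexing='ij')
P=np.stack([X,Y,np.full_like(X,138.)],-1).reshape(-1,3)@c['R'].T+c['t']
r=np.hypot(P[:,0],P[:,1]);th=np.arctan2(r,P[:,2])
f=lambda i,a,b:(P[:,i]/r*th*c[a]+c[b]).reshape(X.shape).astype(np.float32)
im=cv2.remap(c['pixels'],f(0,'fx','cx'),f(1,'fy','cy'),cv2.INTER_LINEAR)
cv2.imwrite('pics/p13.png',cv2.resize(im[::-1,::-1],(600,600)))
g=im.mean(2);print(np.percentile(g,[1,10,50,90]))
for thr in(60,80,100):
    n,l,st,ce=cv2.connectedComponentsWithStats((g<thr).astype(np.uint8))
    for i in range(1,n):
        if st[i,4]>150: print(thr,'x %.1f..%.1f y %.1f..%.1f c %.1f %.1f'%(x0+st[i,1]/k,x0+(st[i,1]+st[i,3])/k,y0+st[i,0]/k,y0+(st[i,0]+st[i,2])/k,x0+ce[i,1]/k,y0+ce[i,0]/k))
E
```

```text
time_s: 19.0
eef_pos: [684.1, -150.0, 307.7]
ee_rot: [0.0, 0.032, 0.999, 0.0]
force: [-0.2, 0.6, -0.1]
grip_width: 0.388
grip_force: 40.4
[ 684.09070815 -150.02111785  307.70405845] 1.507219613150138
[ 32.33333333  62.33333333 161.66666667 167.66666667]
60 x 560.0..576.0 y -204.8..-95.0 c 564.9 -145.2
60 x 582.5..598.8 y -168.8..-150.0 c 590.2 -160.6
60 x 585.0..604.8 y -136.8..-118.8 c 593.6 -126.5
60 x 631.5..645.0 y -173.0..-157.8 c 638.9 -166.3
60 x 631.8..646.8 y -138.0..-122.5 c 641.2 -128.9
60 x 646.0..650.5 y -168.5..-159.2 c 648.6 -163.9
60 x 649.8..653.2 y -137.2..-128.5 c 651.6 -133.0
80 x 560.0..576.2 y -205.0..-95.0 c 564.1 -139.8
80 x 582.0..653.5 y -169.2..-118.2 c 609.0 -138.6
80 x 631.0..651.2 y -173.2..-156.0 c 641.4 -165.3
100 x 560.0..576.5 y -205.0..-95.0 c 564.2 -140.1
100 x 581.5..654.0 y -173.8..-118.0 c 616.4 -145.2
```

View pics/p13.png

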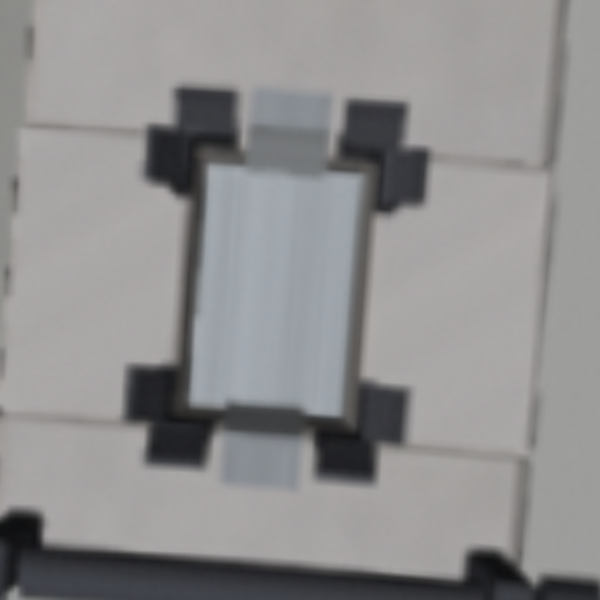

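p13 shows the well centred at (277,287), with guides at all four corners and the lips at front and back. By the wrist camera that puts the mouth at about (618,-146), against 615 from the top camera. I'll use (617.3,-146) and lower the box into the guides.

```bash
python3 -m jog '[{"delta_pos":[-40,2,-10],"angular":[0,0,0],"fingers":0.2},{"delta_pos":[-66.8,4,-40],"angular":[0,0,0],"fingers":0.2},{"delta_pos":[-66.8,4,-90],"angular":[0,0,0],"fingers":0.2},{"delta_pos":[-66.8,4,-130],"angular":[0,0,0],"fingers":0.2},{"delta_pos":[-66.8,4,-140],"angular":[0,0,0],"fingers":0.2},{"delta_pos":[-66.8,4,-140],"angular":[0,0,0],"fingers":0.2}]'
python3 -m jog '[{"delta_pos":[0,0,-8],"angular":[0,0,0],"fingers":0.2},{"delta_pos":[0,0,-16],"angular":[0,0,0],"fingers":0.2},{"delta_pos":[0,0,-22],"angular":[0,0,0],"fingers":0.2},{"delta_pos":[0,0,-22],"angular":[0,0,0],"fingers":0.2}]'
```

```text
time_s: 19.8
eef_pos: [617.9, -146.2, 168.6]
ee_rot: [0.001, 0.031, 1.0, -0.0]
force: [0.0, -0.3, 0.1]
grip_width: 0.387
grip_force: 40.4
time_s: 20.3
eef_pos: [617.5, -145.9, 144.7]
ee_rot: [-0.001, 0.031, 1.0, 0.0]
force: [-1.7, -0.4, -1.4]
grip_width: 0.384
grip_force: 40.3
```

```bash
python3 -m jog '[{"delta_pos":[0,0,-5],"angular":[0,0,0],"fingers":0.2},{"delta_pos":[0,0,-9],"angular":[0,0,0],"fingers":0.2},{"delta_pos":[0,0,-12],"angular":[0,0,0],"fingers":0.2},{"delta_pos":[0,0,-12],"angular":[0,0,0],"fingers":0.2}]'
```

```text
time_s: 20.8
eef_pos: [617.5, -146.0, 133.1]
ee_rot: [-0.001, 0.031, 1.0, 0.0]
force: [-5.6, 0.3, 2.2]
grip_width: 0.383
grip_force: 40.6
```

```bash
python3 -m jog '[{"delta_pos":[-1,0,0],"angular":[0,0,0],"fingers":0.4},{"delta_pos":[-1,0,0],"angular":[0,0,0],"fingers":0.55},{"delta_pos":[-1,0,0],"angular":[0,0,0],"fingers":0.55},{"delta_pos":[-1,0,30],"angular":[0,0,0],"fingers":0.55},{"delta_pos":[-1,0,40],"angular":[0,0,0],"fingers":0},{"delta_pos":[-1,0,40],"angular":[0,0,0],"fingers":0},{"delta_pos":[-1,0,40],"angular":[0,0,0],"fingers":0},{"delta_pos":[-1,0,40],"angular":[0,0,0],"fingers":0},{"delta_pos":[-1,0,18],"angular":[0,0,0],"fingers":0},{"delta_pos":[-1,0,18],"angular":[0,0,0],"fingers":0}]'
python3 -m jog '[{"delta_pos":[0,0,-3],"angular":[0,0,0],"fingers":0},{"delta_pos":[0,0,-6],"angular":[0,0,0],"fingers":0},{"delta_pos":[0,0,-9],"angular":[0,0,0],"fingers":0}]'
```

```text
time_s: 22.05
eef_pos: [616.0, -145.7, 149.4]
ee_rot: [-0.002, 0.031, 1.0, 0.001]
force: [0.2, -0.6, 0.5]
grip_width: 0.002
grip_force: 0.0
time_s: 22.42
eef_pos: [617.6, -146.3, 144.0]
ee_rot: [0.002, 0.031, 1.0, -0.0]
force: [-1.2, -1.1, 9.7]
grip_width: 0.0
grip_force: 4.7
```

```bash
python3 -m jog '[{"delta_pos":[0,0,-4],"angular":[0,0,0],"fingers":0},{"delta_pos":[0,0,-8],"angular":[0,0,0],"fingers":0}]'; python3 -m jog '[{"delta_pos":[0,0,-4],"angular":[0,0,0],"fingers":0},{"delta_pos":[0,0,-8],"angular":[0,0,0],"fingers":0}]'
```

```text
time_s: 22.68
eef_pos: [617.3, -146.2, 135.3]
ee_rot: [0.001, 0.031, 1.0, -0.0]
force: [-0.1, -0.3, 2.9]
grip_width: 0.0
grip_force: 1.6
time_s: 22.92
eef_pos: [617.2, -146.2, 126.8]
ee_rot: [0.001, 0.031, 1.0, -0.0]
force: [-0.4, -0.2, 6.4]
grip_width: -0.002
grip_force: 2.9
```

```bash
python3 -m jog '[{"delta_pos":[0,0,-3],"angular":[0,0,0],"fingers":0},{"delta_pos":[0,0,-6],"angular":[0,0,0],"fingers":0},{"delta_pos":[0,0,-6],"angular":[0,0,0],"fingers":0},{"delta_pos":[0,0,-6],"angular":[0,0,0],"fingers":0}]'; python3 -m jog '[{"delta_pos":[0,0,3],"angular":[0,0,0],"fingers":0},{"delta_pos":[0,0,6],"angular":[0,0,0],"fingers":0},{"delta_pos":[0,0,50],"angular":[0,0,0],"fingers":0},{"delta_pos":[0,0,110],"angular":[0,0,0],"fingers":0.5},{"delta_pos":[0,0,170],"angular":[0,0,0],"fingers":1},{"delta_pos":[0,0,170],"angular":[0,0,0],"fingers":1},{"delta_pos":[0,0,170],"angular":[0,0,0],"fingers":1}]'
python3 - <<'E'
from h import *
import pickle
c=cap('top');s=cap('scene');pickle.dump((c,s),open('c14.pkl','wb'))
c=cap('wrist');pickle.dump(c,open('w14.pkl','wb'))
# look for the box's blue stripe in the wrist picture near the mouth, at z 108 and at z 130
f=c['pixels'].astype(int);m=((f[...,0]-f[...,2])>45).astype(np.uint8)
n,l,st,ce=cv2.connectedComponentsWithStats(m)
for i in range(1,n):
    if st[i,4]>40: print(st[i],ce[i].round(1),onz(c,*ce[i],107,True).round(1))
print(proj(c,[617,-146,107],True))
E
```

```text
time_s: 23.42
eef_pos: [616.7, -146.0, 120.2]
ee_rot: [-0.0, 0.031, 1.0, 0.0]
force: [-0.5, -0.6, 2.1]
grip_width: 0.001
grip_force: 0.9
time_s: 24.3
eef_pos: [616.6, -145.9, 289.3]
ee_rot: [-0.001, 0.031, 1.0, 0.001]
force: [-0.8, -0.2, 0.1]
grip_width: 0.85
grip_force: 0.0
[486  31  22   5  78] [496.4  33.1] [459.6  51.2 107. ]
[531  31  19   5  62] [539.7  33. ] [449.9 115.6 107. ]
[327 164   7  37 216] [329.7 181.1] [ 616.9 -139.7  107. ]
[139 214  32  31 682] [152.8 228.9] [ 660.2 -354.   107. ]
[323.57127061 181.57953898]
```

```bash
python3 -m jog '[{"delta_pos":[-50,70,0],"angular":[0,0,0],"fingers":1},{"delta_pos":[-100,130,0],"angular":[0,0,-1.32],"fingers":1},{"delta_pos":[-150,190,-40],"angular":[0,0,-1.32],"fingers":1},{"delta_pos":[-190,253,-90],"angular":[0,0,-1.32],"fingers":0.8},{"delta_pos":[-190,253,-140],"angular":[0,0,-1.32],"fingers":0.8},{"delta_pos":[-190,253,-140],"angular":[0,0,-1.32],"fingers":0.8},{"delta_pos":[-190,253,-140],"angular":[0,0,-1.32],"fingers":0.8},{"delta_pos":[-190,253,-140],"angular":[0,0,-1.32],"fingers":0.8},{"delta_pos":[-190,253,-140],"angular":[0,0,-1.32],"fingers":0.8},{"delta_pos":[-190,253,-140],"angular":[0,0,-1.32],"fingers":0.8}]'
cat > look.py <<'E'
from boxes import *
c=cap('wrist')
s=ctrl.sense();a=np.arctan2(*Ro.from_quat(np.roll(s['ee_rot'],-1)).as_matrix()[1::-1,1])
print('tcp',s['eef_pos'].round(1),'yaw',a.round(3))
for r in find(c): print('x %.1f y %.1f yaw %.3f  cost %.2f stripe off %.1f %.1f len %.1f'%tuple(r),' go',(r[:2]-s['eef_pos'][:2]).round(1),'turn',(r[2]-a).round(3))
E
python3 look.py
python3 - <<'E'
from h import *
import pickle
c=pickle.load(open('w14.pkl','rb'))
for z in(107,115,124,130): print(z,np.linalg.norm(onz(c,331,164,z,True)-onz(c,328.5,201,z,True)))
E
```

```text
time_s: 25.7
eef_pos: [426.7, 106.9, 150.0]
ee_rot: [-0.0, 0.636, 0.772, -0.0]
force: [0.8, 0.6, -0.1]
grip_width: 0.796
grip_force: 0.0
tcp [426.8 106.9 150.1] yaw 0.191
x 417.0 y 192.2 yaw 0.083  cost -6.03 stripe off 5.4 0.7 len 39.4  go [-9.7 85.3] turn -0.108
x 448.2 y 112.2 yaw 0.174  cost -8.16 stripe off -13.4 -0.9 len 39.2  go [21.5  5.3] turn -0.018
107 39.06905074680853
115 38.04984088409802
124 36.90322978854878
130 36.13882239151592
```

```bash
sed -i 's/for off in(-7,7):/for off in(6.4,):/; s/for d in(-2,0,2):/for d in(0,):/; s/\[s\[0\]+2,s\[1\],p\],\[s\[0\],s\[1\]+2,p\],\[s\[0\],s\[1\],p+.05\]/[s[0]+.8,s[1],p],[s[0],s[1]+.8,p],[s[0],s[1],p+.02]/' boxes.py
sed -i "s/^    print/&/; s/,'turn',(r\[2\]-a).round(3))/,'turn',(r[2]-a).round(3),'bystripe',(r[:2]+np.array([[np.cos(r[2]),-np.sin(r[2])],[np.sin(r[2]),np.cos(r[2])]])@(r[4:6]-[6.3,0])-s['eef_pos'][:2]).round(1))/" look.py
python3 look.py
python3 -m jog '[{"delta_pos":[2.1,0.5,-50],"angular":[0,0,-0.012],"fingers":0.8},{"delta_pos":[2.1,0.5,-100],"angular":[0,0,-0.012],"fingers":0.8},{"delta_pos":[2.1,0.5,-133],"angular":[0,0,-0.012],"fingers":0.8},{"delta_pos":[2.1,0.5,-133],"angular":[0,0,-0.012],"fingers":0.8},{"delta_pos":[2.1,0.5,-133],"angular":[0,0,-0.012],"fingers":0.2},{"delta_pos":[2.1,0.5,-133],"angular":[0,0,-0.012],"fingers":0.2},{"delta_pos":[2.1,0.5,-133],"angular":[0,0,-0.012],"fingers":0.2},{"delta_pos":[2.1,0.5,-133],"angular":[0,0,-0.012],"fingers":0.2},{"delta_pos":[2.1,0.5,-133],"angular":[0,0,-0.012],"fingers":0.2}]' 40
```

```text
tcp [426.8 106.9 150.2] yaw 0.191
x 417.0 y 192.2 yaw 0.084  cost -5.93 stripe off 5.5 0.7 len 39.4  go [-9.7 85.3] turn -0.106 bystripe [-10.6  86. ]
x 429.6 y 108.8 yaw 0.192  cost -7.03 stripe off 5.5 -0.6 len 38.9  go [2.8 1.9] turn 0.001 bystripe [2.1 1.1]
time_s: 26.92
eef_pos: [429.5, 107.5, 18.5]
ee_rot: [0.001, 0.642, 0.767, 0.001]
force: [-1.1, -0.2, 6.0]
grip_width: 0.385
grip_force: 40.1
```

```bash
python3 -m jog '[{"delta_pos":[0,0,60],"angular":[0,0,0],"fingers":0.2},{"delta_pos":[10,-20,115],"angular":[0,0,0.18],"fingers":0.2},{"delta_pos":[40,-55,155],"angular":[0,0,1.327],"fingers":0.2},{"delta_pos":[70,-95,195],"angular":[0,0,1.327],"fingers":0.2},{"delta_pos":[100,-135,215],"angular":[0,0,1.327],"fingers":0.2},{"delta_pos":[135,-180,215],"angular":[0,0,1.327],"fingers":0.2},{"delta_pos":[170,-230,215],"angular":[0,0,1.327],"fingers":0.2},{"delta_pos":[188,-253.5,215],"angular":[0,0,1.327],"fingers":0.2},{"delta_pos":[188,-253.5,195],"angular":[0,0,1.327],"fingers":0.2},{"delta_pos":[188,-253.5,160],"angular":[0,0,1.327],"fingers":0.2}]'
python3 -m jog '[{"delta_pos":[0,0,-10],"angular":[0,0,0],"fingers":0.2},{"delta_pos":[0,0,-10],"angular":[0,0,0],"fingers":0.2}]'
python3 - <<'E'
from h import *
s=ctrl.sense();print(np.arctan2(*Ro.from_quat(np.roll(s['ee_rot'],-1)).as_matrix()[1::-1,1]))
E
```

```text
time_s: 28.18
eef_pos: [617.4, -146.5, 178.3]
ee_rot: [0.002, 0.034, 0.999, -0.0]
force: [-0.4, -0.4, -1.3]
grip_width: 0.386
grip_force: 40.3
time_s: 28.42
eef_pos: [617.0, -146.0, 168.0]
ee_rot: [0.0, 0.034, 0.999, 0.0]
force: [0.7, -0.4, 0.0]
grip_width: 0.387
grip_force: 40.3
1.5037276199247012
```

Straight on down to the ramps (z 133), then release, shut the fingers and come back over the box.

```bash
python3 -m jog '[{"delta_pos":[-0.5,0,-8],"angular":[0,0,0],"fingers":0.2},{"delta_pos":[-0.5,0,-16],"angular":[0,0,0],"fingers":0.2},{"delta_pos":[-0.5,0,-24],"angular":[0,0,0],"fingers":0.2},{"delta_pos":[-0.5,0,-30],"angular":[0,0,0],"fingers":0.2},{"delta_pos":[-0.5,0,-34],"angular":[0,0,0],"fingers":0.2},{"delta_pos":[-0.5,0,-34],"angular":[0,0,0],"fingers":0.2}]'
```

```text
time_s: 29.18
eef_pos: [616.9, -146.1, 133.5]
ee_rot: [0.001, 0.034, 0.999, 0.0]
force: [2.9, 0.9, 0.9]
grip_width: 0.384
grip_force: 40.4
```

```bash
python3 -m jog '[{"delta_pos":[0,0,0],"angular":[0,0,0],"fingers":0.4},{"delta_pos":[0,0,0],"angular":[0,0,0],"fingers":0.55},{"delta_pos":[0,0,0],"angular":[0,0,0],"fingers":0.55},{"delta_pos":[0,0,30],"angular":[0,0,0],"fingers":0.55},{"delta_pos":[0,0,40],"angular":[0,0,0],"fingers":0},{"delta_pos":[0,0,40],"angular":[0,0,0],"fingers":0},{"delta_pos":[0,0,40],"angular":[0,0,0],"fingers":0},{"delta_pos":[0,0,40],"angular":[0,0,0],"fingers":0},{"delta_pos":[0,0,18],"angular":[0,0,0],"fingers":0},{"delta_pos":[0,0,15],"angular":[0,0,0],"fingers":0}]'
python3 -m jog '[{"delta_pos":[0,0,-4],"angular":[0,0,0],"fingers":0},{"delta_pos":[0,0,-8],"angular":[0,0,0],"fingers":0},{"delta_pos":[0,0,-12],"angular":[0,0,0],"fingers":0},{"delta_pos":[0,0,-16],"angular":[0,0,0],"fingers":0},{"delta_pos":[0,0,-20],"angular":[0,0,0],"fingers":0},{"delta_pos":[0,0,-24],"angular":[0,0,0],"fingers":0},{"delta_pos":[0,0,-28],"angular":[0,0,0],"fingers":0},{"delta_pos":[0,0,-28],"angular":[0,0,0],"fingers":0},{"delta_pos":[0,0,-28],"angular":[0,0,0],"fingers":0}]'
```

```text
time_s: 30.42
eef_pos: [615.9, -145.8, 146.9]
ee_rot: [-0.001, 0.034, 0.999, 0.001]
force: [0.5, 0.3, 2.8]
grip_width: 0.002
grip_force: 0.5
time_s: 31.55
eef_pos: [616.5, -146.1, 120.3]
ee_rot: [0.0, 0.034, 0.999, 0.0]
force: [2.1, -0.3, 2.4]
grip_width: -0.0
grip_force: 1.0
```

```bash
cat > chk.py <<'E'
from h import *
c=cap('wrist');f=c['pixels'].astype(int);m=((f[...,0]-f[...,2])>45).astype(np.uint8)
n,l,st,ce=cv2.connectedComponentsWithStats(m)
for i in range(1,n):
    p=onz(c,*ce[i],107,True)
    if st[i,4]>60 and np.hypot(p[0]-616,p[1]+146)<25:
        x,y,w,h,_=st[i]
        pts=(np.argwhere(l==i)[:,::-1]); a=pts[pts[:,1]==y].mean(0)-[0,.5]; b=pts[pts[:,1]==y+h-1].mean(0)+[0,.5]
        print('stripe',p.round(1),'length if at z107: %.1f, z124: %.1f'%tuple(np.linalg.norm(onz(c,*a,z,True)-onz(c,*b,z,True)) for z in(107,124)))
E
python3 -m jog '[{"delta_pos":[0,0,60],"angular":[0,0,0],"fingers":0},{"delta_pos":[0,0,120],"angular":[0,0,0],"fingers":0.5},{"delta_pos":[0,0,170],"angular":[0,0,0],"fingers":1},{"delta_pos":[0,0,170],"angular":[0,0,0],"fingers":1}]'
python3 chk.py
python3 -m jog '[{"delta_pos":[-40,55,0],"angular":[0,0,0],"fingers":1},{"delta_pos":[-75,115,0],"angular":[0,0,-1.419],"fingers":1},{"delta_pos":[-110,175,-40],"angular":[0,0,-1.419],"fingers":1},{"delta_pos":[-145,235,-80],"angular":[0,0,-1.419],"fingers":0.8},{"delta_pos":[-180,295,-120],"angular":[0,0,-1.419],"fingers":0.8},{"delta_pos":[-199,338,-140],"angular":[0,0,-1.419],"fingers":0.8},{"delta_pos":[-199,338,-140],"angular":[0,0,-1.419],"fingers":0.8},{"delta_pos":[-199,338,-140],"angular":[0,0,-1.419],"fingers":0.8},{"delta_pos":[-199,338,-140],"angular":[0,0,-1.419],"fingers":0.8},{"delta_pos":[-199,338,-140],"angular":[0,0,-1.419],"fingers":0.8}]'
python3 look.py
```

```text
time_s: 32.05
eef_pos: [617.1, -146.2, 294.4]
ee_rot: [0.003, 0.034, 0.999, -0.001]
force: [-0.2, 1.1, -0.3]
grip_width: 0.635
grip_force: 0.0
stripe [ 617.5 -140.   107. ] length if at z107: 38.5, z124: 36.4
time_s: 33.35
eef_pos: [416.5, 191.9, 149.1]
ee_rot: [-0.001, 0.676, 0.737, -0.001]
force: [-0.4, -0.4, -0.5]
grip_width: 0.8
grip_force: 0.0
tcp [416.8 191.8 149.3] yaw 0.087
x 419.0 y 293.8 yaw 0.427  cost -5.81 stripe off 5.6 0.8 len 39.4  go [  2.2 102. ] turn 0.34 bystripe [  1.3 102.4]
x 417.1 y 193.5 yaw 0.092  cost -6.82 stripe off 5.3 -0.5 len 39.4  go [0.3 1.7] turn 0.005 bystripe [-0.6  1.1]
```

```bash
python3 -m jog '[{"delta_pos":[0,1.1,-50],"angular":[0,0,0],"fingers":0.8},{"delta_pos":[0,1.1,-100],"angular":[0,0,0],"fingers":0.8},{"delta_pos":[0,1.1,-133],"angular":[0,0,0],"fingers":0.8},{"delta_pos":[0,1.1,-133],"angular":[0,0,0],"fingers":0.8},{"delta_pos":[0,1.1,-133],"angular":[0,0,0],"fingers":0.2},{"delta_pos":[0,1.1,-133],"angular":[0,0,0],"fingers":0.2},{"delta_pos":[0,1.1,-133],"angular":[0,0,0],"fingers":0.2},{"delta_pos":[0,1.1,-133],"angular":[0,0,0],"fingers":0.2},{"delta_pos":[0,1.1,-133],"angular":[0,0,0],"fingers":0.2}]' 40
python3 -m jog '[{"delta_pos":[0,0,60],"angular":[0,0,0],"fingers":0.2},{"delta_pos":[15,-30,115],"angular":[0,0,0.18],"fingers":0.2},{"delta_pos":[45,-75,155],"angular":[0,0,1.42],"fingers":0.2},{"delta_pos":[75,-130,195],"angular":[0,0,1.42],"fingers":0.2},{"delta_pos":[105,-185,215],"angular":[0,0,1.42],"fingers":0.2},{"delta_pos":[135,-240,215],"angular":[0,0,1.42],"fingers":0.2},{"delta_pos":[170,-290,215],"angular":[0,0,1.42],"fingers":0.2},{"delta_pos":[199.4,-339.1,215],"angular":[0,0,1.42],"fingers":0.2},{"delta_pos":[199.4,-339.1,215],"angular":[0,0,1.42],"fingers":0.2},{"delta_pos":[199.4,-339.1,195],"angular":[0,0,1.42],"fingers":0.2}]'
python3 -m jog '[{"delta_pos":[0,0,-30],"angular":[0,0,0],"fingers":0.2},{"delta_pos":[0,0,-45],"angular":[0,0,0],"fingers":0.2},{"delta_pos":[0,0,-45],"angular":[0,0,0],"fingers":0.2}]'
python3 - <<'E'
from h import *
s=ctrl.sense();print(s['eef_pos'],np.arctan2(*Ro.from_quat(np.roll(s['ee_rot'],-1)).as_matrix()[1::-1,1]))
E
```

```text
time_s: 34.52
eef_pos: [418.3, 193.2, 18.8]
ee_rot: [0.001, 0.676, 0.737, 0.001]
force: [0.0, -0.3, 6.0]
grip_width: 0.388
grip_force: 40.2
time_s: 35.78
eef_pos: [617.6, -147.8, 213.9]
ee_rot: [0.002, 0.033, 0.999, -0.001]
force: [-1.1, 0.5, -1.5]
grip_width: 0.383
grip_force: 40.3
time_s: 36.15
eef_pos: [616.6, -145.9, 167.3]
ee_rot: [-0.0, 0.033, 0.999, 0.0]
force: [-0.5, 0.1, -0.6]
grip_width: 0.388
grip_force: 40.3
[ 616.62586624 -145.85135609  167.27037905] 1.5047947744834413
```

```bash
python3 -m jog '[{"delta_pos":[0,0,-8],"angular":[0,0,0],"fingers":0.2},{"delta_pos":[0,0,-16],"angular":[0,0,0],"fingers":0.2},{"delta_pos":[0,0,-24],"angular":[0,0,0],"fingers":0.2},{"delta_pos":[0,0,-30],"angular":[0,0,0],"fingers":0.2},{"delta_pos":[0,0,-34],"angular":[0,0,0],"fingers":0.2},{"delta_pos":[0,0,-34],"angular":[0,0,0],"fingers":0.2}]'
```

```text
time_s: 36.9
eef_pos: [617.0, -146.1, 133.3]
ee_rot: [0.0, 0.033, 0.999, 0.0]
force: [0.7, -0.8, 0.5]
grip_width: 0.386
grip_force: 40.4
```

```bash
python3 -m jog '[{"delta_pos":[0,0,0],"angular":[0,0,0],"fingers":0.4},{"delta_pos":[0,0,0],"angular":[0,0,0],"fingers":0.55},{"delta_pos":[0,0,0],"angular":[0,0,0],"fingers":0.55},{"delta_pos":[0,0,30],"angular":[0,0,0],"fingers":0.55},{"delta_pos":[0,0,40],"angular":[0,0,0],"fingers":0},{"delta_pos":[0,0,40],"angular":[0,0,0],"fingers":0},{"delta_pos":[0,0,40],"angular":[0,0,0],"fingers":0},{"delta_pos":[0,0,40],"angular":[0,0,0],"fingers":0},{"delta_pos":[0,0,18],"angular":[0,0,0],"fingers":0},{"delta_pos":[0,0,15],"angular":[0,0,0],"fingers":0}]'
python3 -m jog '[{"delta_pos":[0,0,-4],"angular":[0,0,0],"fingers":0},{"delta_pos":[0,0,-8],"angular":[0,0,0],"fingers":0},{"delta_pos":[0,0,-12],"angular":[0,0,0],"fingers":0},{"delta_pos":[0,0,-16],"angular":[0,0,0],"fingers":0},{"delta_pos":[0,0,-20],"angular":[0,0,0],"fingers":0},{"delta_pos":[0,0,-24],"angular":[0,0,0],"fingers":0},{"delta_pos":[0,0,-28],"angular":[0,0,0],"fingers":0},{"delta_pos":[0,0,-28],"angular":[0,0,0],"fingers":0},{"delta_pos":[0,0,-28],"angular":[0,0,0],"fingers":0}]'
python3 -m jog '[{"delta_pos":[0,0,60],"angular":[0,0,0],"fingers":0},{"delta_pos":[0,0,120],"angular":[0,0,0],"fingers":0.5},{"delta_pos":[0,0,170],"angular":[0,0,0],"fingers":1},{"delta_pos":[0,0,170],"angular":[0,0,0],"fingers":1}]'
python3 chk.py
```

```text
time_s: 38.15
eef_pos: [616.3, -145.8, 146.8]
ee_rot: [-0.001, 0.033, 0.999, 0.001]
force: [-0.8, 0.6, 0.8]
grip_width: 0.001
grip_force: 0.4
time_s: 39.28
eef_pos: [616.9, -146.0, 120.4]
ee_rot: [0.0, 0.033, 0.999, 0.0]
force: [1.0, 0.7, 1.6]
grip_width: -0.003
grip_force: 1.1
time_s: 39.78
eef_pos: [617.5, -146.2, 294.3]
ee_rot: [0.003, 0.033, 0.999, -0.001]
force: [0.6, 0.1, -0.7]
grip_width: 0.637
grip_force: 0.0
stripe [ 617.3 -140.1  107. ] length if at z107: 38.5, z124: 36.4
```

```bash
sed -i 's/x0,x1,y0,y1=320,490,-130,360/x0,x1,y0,y1=320,490,-130,420/' boxes.py
python3 -m jog '[{"delta_pos":[-40,55,0],"angular":[0,0,0],"fingers":1},{"delta_pos":[-70,115,0],"angular":[0,0,-1.085],"fingers":1},{"delta_pos":[-100,175,-40],"angular":[0,0,-1.085],"fingers":1},{"delta_pos":[-130,235,-80],"angular":[0,0,-1.085],"fingers":0.8},{"delta_pos":[-155,290,-120],"angular":[0,0,-1.085],"fingers":0.8},{"delta_pos":[-180,345,-140],"angular":[0,0,-1.085],"fingers":0.8},{"delta_pos":[-199,400,-140],"angular":[0,0,-1.085],"fingers":0.8},{"delta_pos":[-199,439,-140],"angular":[0,0,-1.085],"fingers":0.8},{"delta_pos":[-199,439,-140],"angular":[0,0,-1.085],"fingers":0.8},{"delta_pos":[-199,439,-140],"angular":[0,0,-1.085],"fingers":0.8}]'
python3 look.py
```

```text
time_s: 41.08
eef_pos: [416.2, 293.8, 148.5]
ee_rot: [-0.001, 0.543, 0.84, -0.001]
force: [0.4, -0.4, 0.6]
grip_width: 0.801
grip_force: 0.0
tcp [416.8 292.9 148.9] yaw 0.421
x 419.0 y 295.1 yaw 0.430  cost -5.74 stripe off 5.2 -0.5 len 39.1  go [2.1 2.2] turn 0.009 bystripe [1.3 1.2]
x 450.2 y 391.2 yaw 0.013  cost -6.54 stripe off 6.8 -1.0 len 38.5  go [33.4 98.3] turn -0.408 bystripe [33.9 97.3]
```

```bash
python3 -m jog '[{"delta_pos":[1.2,1.2,-50],"angular":[0,0,0.007],"fingers":0.8},{"delta_pos":[1.2,1.2,-100],"angular":[0,0,0.007],"fingers":0.8},{"delta_pos":[1.2,1.2,-133],"angular":[0,0,0.007],"fingers":0.8},{"delta_pos":[1.2,1.2,-133],"angular":[0,0,0.007],"fingers":0.8},{"delta_pos":[1.2,1.2,-133],"angular":[0,0,0.007],"fingers":0.2},{"delta_pos":[1.2,1.2,-133],"angular":[0,0,0.007],"fingers":0.2},{"delta_pos":[1.2,1.2,-133],"angular":[0,0,0.007],"fingers":0.2},{"delta_pos":[1.2,1.2,-133],"angular":[0,0,0.007],"fingers":0.2},{"delta_pos":[1.2,1.2,-133],"angular":[0,0,0.007],"fingers":0.2}]' 40
python3 -m jog '[{"delta_pos":[0,0,60],"angular":[0,0,0],"fingers":0.2},{"delta_pos":[15,-50,115],"angular":[0,0,0.18],"fingers":0.2},{"delta_pos":[40,-105,155],"angular":[0,0,1.078],"fingers":0.2},{"delta_pos":[65,-160,195],"angular":[0,0,1.078],"fingers":0.2},{"delta_pos":[90,-215,215],"angular":[0,0,1.078],"fingers":0.2},{"delta_pos":[115,-270,215],"angular":[0,0,1.078],"fingers":0.2},{"delta_pos":[145,-325,215],"angular":[0,0,1.078],"fingers":0.2},{"delta_pos":[170,-380,215],"angular":[0,0,1.078],"fingers":0.2},{"delta_pos":[197.8,-440.2,215],"angular":[0,0,1.078],"fingers":0.2},{"delta_pos":[197.8,-440.2,215],"angular":[0,0,1.078],"fingers":0.2}]'
python3 -m jog '[{"delta_pos":[0,0,0],"angular":[0,0,0],"fingers":0.2},{"delta_pos":[0,0,-30],"angular":[0,0,0],"fingers":0.2},{"delta_pos":[0,0,-65],"angular":[0,0,0],"fingers":0.2},{"delta_pos":[0,0,-65],"angular":[0,0,0],"fingers":0.2}]'
python3 - <<'E'
from h import *
s=ctrl.sense();print(s['eef_pos'],np.arctan2(*Ro.from_quat(np.roll(s['ee_rot'],-1)).as_matrix()[1::-1,1]))
E
```

```text
time_s: 42.25
eef_pos: [420.0, 294.3, 18.9]
ee_rot: [0.001, 0.541, 0.841, 0.001]
force: [0.6, -1.5, 7.7]
grip_width: 0.388
grip_force: 40.6
time_s: 43.5
eef_pos: [617.3, -148.4, 233.1]
ee_rot: [0.001, 0.034, 0.999, 0.0]
force: [0.1, 0.9, -0.7]
grip_width: 0.386
grip_force: 40.4
time_s: 44.0
eef_pos: [615.7, -144.8, 165.8]
ee_rot: [-0.002, 0.033, 0.999, 0.001]
force: [-0.3, -0.5, 0.5]
grip_width: 0.382
grip_force: 40.4
[ 615.67065317 -144.78091084  165.79870818] 1.5052878801130651
```

```bash
python3 -m jog '[{"delta_pos":[0,0,0],"angular":[0,0,0],"fingers":0.2},{"delta_pos":[0,0,-8],"angular":[0,0,0],"fingers":0.2},{"delta_pos":[0,0,-16],"angular":[0,0,0],"fingers":0.2},{"delta_pos":[0,0,-24],"angular":[0,0,0],"fingers":0.2},{"delta_pos":[0,0,-30],"angular":[0,0,0],"fingers":0.2},{"delta_pos":[0,0,-34],"angular":[0,0,0],"fingers":0.2},{"delta_pos":[0,0,-34],"angular":[0,0,0],"fingers":0.2}]'
```

```text
time_s: 44.88
eef_pos: [617.2, -146.1, 133.4]
ee_rot: [0.001, 0.033, 0.999, 0.0]
force: [4.4, -0.6, -0.7]
grip_width: 0.387
grip_force: 40.4
```

```bash
python3 -m jog '[{"delta_pos":[0,0,0],"angular":[0,0,0],"fingers":0.4},{"delta_pos":[0,0,0],"angular":[0,0,0],"fingers":0.55},{"delta_pos":[0,0,0],"angular":[0,0,0],"fingers":0.55},{"delta_pos":[0,0,30],"angular":[0,0,0],"fingers":0.55},{"delta_pos":[0,0,40],"angular":[0,0,0],"fingers":0},{"delta_pos":[0,0,40],"angular":[0,0,0],"fingers":0},{"delta_pos":[0,0,40],"angular":[0,0,0],"fingers":0},{"delta_pos":[0,0,40],"angular":[0,0,0],"fingers":0},{"delta_pos":[0,0,18],"angular":[0,0,0],"fingers":0},{"delta_pos":[0,0,15],"angular":[0,0,0],"fingers":0}]'
python3 -m jog '[{"delta_pos":[0,0,-4],"angular":[0,0,0],"fingers":0},{"delta_pos":[0,0,-8],"angular":[0,0,0],"fingers":0},{"delta_pos":[0,0,-12],"angular":[0,0,0],"fingers":0},{"delta_pos":[0,0,-16],"angular":[0,0,0],"fingers":0},{"delta_pos":[0,0,-20],"angular":[0,0,0],"fingers":0},{"delta_pos":[0,0,-24],"angular":[0,0,0],"fingers":0},{"delta_pos":[0,0,-28],"angular":[0,0,0],"fingers":0},{"delta_pos":[0,0,-28],"angular":[0,0,0],"fingers":0},{"delta_pos":[0,0,-28],"angular":[0,0,0],"fingers":0}]'
python3 -m jog '[{"delta_pos":[0,0,60],"angular":[0,0,0],"fingers":0},{"delta_pos":[0,0,120],"angular":[0,0,0],"fingers":0.5},{"delta_pos":[0,0,170],"angular":[0,0,0],"fingers":1},{"delta_pos":[0,0,170],"angular":[0,0,0],"fingers":1}]'
python3 chk.py
```

```text
time_s: 46.12
eef_pos: [616.2, -145.8, 146.8]
ee_rot: [-0.001, 0.033, 0.999, 0.001]
force: [-0.1, -0.9, 1.9]
grip_width: 0.002
grip_force: 0.3
time_s: 47.25
eef_pos: [617.0, -146.1, 120.5]
ee_rot: [0.0, 0.033, 0.999, 0.0]
force: [1.6, 0.1, 2.2]
grip_width: 0.001
grip_force: 1.1
time_s: 47.75
eef_pos: [617.5, -146.2, 294.3]
ee_rot: [0.003, 0.033, 0.999, -0.001]
force: [0.4, -1.1, -0.2]
grip_width: 0.637
grip_force: 0.0
stripe [ 617.5 -140.1  107. ] length if at z107: 38.5, z124: 36.4
```

```bash
python3 -m jog '[{"delta_pos":[-45,55,0],"angular":[0,0,0],"fingers":1},{"delta_pos":[-75,115,0],"angular":[0,0,-1.49],"fingers":1},{"delta_pos":[-105,175,-20],"angular":[0,0,-1.49],"fingers":1},{"delta_pos":[-130,235,-40],"angular":[0,0,-1.49],"fingers":0.8},{"delta_pos":[-155,290,-60],"angular":[0,0,-1.49],"fingers":0.8},{"delta_pos":[-180,345,-80],"angular":[0,0,-1.49],"fingers":0.8},{"delta_pos":[-180,400,-100],"angular":[0,0,-1.49],"fingers":0.8},{"delta_pos":[-180,455,-100],"angular":[0,0,-1.49],"fingers":0.8},{"delta_pos":[-180,485,-100],"angular":[0,0,-1.49],"fingers":0.8},{"delta_pos":[-180,485,-100],"angular":[0,0,-1.49],"fingers":0.8}]'
python3 look.py
```

```text
time_s: 49.05
eef_pos: [435.0, 341.2, 187.8]
ee_rot: [-0.001, 0.702, 0.712, -0.002]
force: [-0.1, -1.5, 0.0]
grip_width: 0.8
grip_force: 0.0
tcp [435.1 341.3 187.8] yaw 0.011
x 451.5 y 391.5 yaw -0.000  cost -4.72 stripe off 5.7 0.0 len 38.0  go [16.4 50.2] turn -0.011 bystripe [15.9 50.2]
```

```bash
python3 -m jog '[{"delta_pos":[15.5,49.5,-20],"angular":[0,0,-0.01],"fingers":0.8},{"delta_pos":[15.5,49.5,-40],"angular":[0,0,-0.01],"fingers":0.8},{"delta_pos":[15.5,49.5,-40],"angular":[0,0,-0.01],"fingers":0.8},{"delta_pos":[15.5,49.5,-40],"angular":[0,0,-0.01],"fingers":0.8}]'
python3 look.py
```

```text
time_s: 49.6
eef_pos: [452.5, 387.9, 150.7]
ee_rot: [0.0, 0.706, 0.709, 0.0]
force: [-0.2, 0.9, 0.1]
grip_width: 0.803
grip_force: 0.0
tcp [452.6 388.  151.1] yaw 0.004
x 451.5 y 391.0 yaw 0.000  cost -7.19 stripe off 5.7 -0.3 len 38.5  go [-1.1  3. ] turn -0.004 bystripe [-1.7  2.7]
```

```bash
python3 -m jog '[{"delta_pos":[-1.2,2.3,-50],"angular":[0,0,-0.004],"fingers":0.8},{"delta_pos":[-1.2,2.3,-100],"angular":[0,0,-0.004],"fingers":0.8},{"delta_pos":[-1.2,2.3,-130],"angular":[0,0,-0.004],"fingers":0.8},{"delta_pos":[-1.2,2.3,-130],"angular":[0,0,-0.004],"fingers":0.8},{"delta_pos":[-1.2,2.3,-130],"angular":[0,0,-0.004],"fingers":0.2},{"delta_pos":[-1.2,2.3,-130],"angular":[0,0,-0.004],"fingers":0.2},{"delta_pos":[-1.2,2.3,-130],"angular":[0,0,-0.004],"fingers":0.2},{"delta_pos":[-1.2,2.3,-130],"angular":[0,0,-0.004],"fingers":0.2},{"delta_pos":[-1.2,2.3,-130],"angular":[0,0,-0.004],"fingers":0.2}]' 40
python3 - <<'E'
from h import *
s=ctrl.sense();print(s['eef_pos'],np.arctan2(*Ro.from_quat(np.roll(s['ee_rot'],-1)).as_matrix()[1::-1,1]))
E
```

```text
time_s: 50.78
eef_pos: [451.3, 391.4, 22.3]
ee_rot: [0.0, 0.707, 0.707, 0.001]
force: [-4.6, -0.5, 8.1]
grip_width: 0.383
grip_force: 39.4
[451.28862588 391.35223846  22.34198397] 0.0003519242097530859
```

```bash
python3 -m jog '[{"delta_pos":[0,0,60],"angular":[0,0,0],"fingers":0.2},{"delta_pos":[10,-50,110],"angular":[0,0,0.18],"fingers":0.2},{"delta_pos":[25,-105,150],"angular":[0,0,1.505],"fingers":0.2},{"delta_pos":[40,-160,190],"angular":[0,0,1.505],"fingers":0.2},{"delta_pos":[55,-215,212],"angular":[0,0,1.505],"fingers":0.2},{"delta_pos":[70,-270,212],"angular":[0,0,1.505],"fingers":0.2},{"delta_pos":[85,-325,212],"angular":[0,0,1.505],"fingers":0.2},{"delta_pos":[105,-380,212],"angular":[0,0,1.505],"fingers":0.2},{"delta_pos":[130,-435,212],"angular":[0,0,1.505],"fingers":0.2},{"delta_pos":[145,-480,212],"angular":[0,0,1.505],"fingers":0.2}]'
python3 - <<'E'
from h import *
s=ctrl.sense();print(s['eef_pos'],np.arctan2(*Ro.from_quat(np.roll(s['ee_rot'],-1)).as_matrix()[1::-1,1]))
E
```

```text
time_s: 52.02
eef_pos: [593.0, -80.9, 233.8]
ee_rot: [0.001, 0.031, 1.0, -0.0]
force: [0.0, -0.0, 0.1]
grip_width: 0.389
grip_force: 40.8
[592.98429452 -80.91192584 233.76024313] 1.5096009421180805
```

```bash
python3 -m jog '[{"delta_pos":[20.7,-56.8,0],"angular":[0,0,0],"fingers":0.2},{"delta_pos":[20.7,-56.8,0],"angular":[0,0,0],"fingers":0.2},{"delta_pos":[20.7,-56.8,-30],"angular":[0,0,0],"fingers":0.2},{"delta_pos":[20.7,-56.8,-60],"angular":[0,0,0],"fingers":0.2},{"delta_pos":[20.7,-56.8,-62],"angular":[0,0,0],"fingers":0.2},{"delta_pos":[20.7,-56.8,-62],"angular":[0,0,0],"fingers":0.2}]'
python3 - <<'E'
from h import *
s=ctrl.sense();print(s['eef_pos'],np.arctan2(*Ro.from_quat(np.roll(s['ee_rot'],-1)).as_matrix()[1::-1,1]))
E
```

```text
time_s: 52.78
eef_pos: [613.6, -135.6, 172.1]
ee_rot: [0.001, 0.032, 0.999, -0.0]
force: [0.7, 0.2, 0.1]
grip_width: 0.382
grip_force: 40.8
[ 613.62457925 -135.55567144  172.06092885] 1.5060953760250755
```

```bash
python3 -m jog '[{"delta_pos":[3.1,-10.4,0],"angular":[0,0,0],"fingers":0.2},{"delta_pos":[3.1,-10.4,0],"angular":[0,0,0],"fingers":0.2},{"delta_pos":[3.1,-10.4,0],"angular":[0,0,0],"fingers":0.2}]'
python3 -m jog '[{"delta_pos":[0,0,-8],"angular":[0,0,0],"fingers":0.2},{"delta_pos":[0,0,-14],"angular":[0,0,0],"fingers":0.2},{"delta_pos":[0,0,-20],"angular":[0,0,0],"fingers":0.2},{"delta_pos":[0,0,-20],"angular":[0,0,0],"fingers":0.2}]'
```

```text
time_s: 53.15
eef_pos: [616.4, -146.4, 170.5]
ee_rot: [0.0, 0.033, 0.999, 0.0]
force: [-0.2, 1.1, -0.0]
grip_width: 0.383
grip_force: 40.8
time_s: 53.65
eef_pos: [616.0, -146.1, 149.6]
ee_rot: [-0.001, 0.033, 0.999, 0.0]
force: [-0.6, -0.5, 0.2]
grip_width: 0.385
grip_force: 40.8
```

```bash
python3 -m jog '[{"delta_pos":[0.3,0,-6],"angular":[0,0,0],"fingers":0.2},{"delta_pos":[0.3,0,-10],"angular":[0,0,0],"fingers":0.2},{"delta_pos":[0.3,0,-14],"angular":[0,0,0],"fingers":0.2},{"delta_pos":[0.3,0,-14],"angular":[0,0,0],"fingers":0.2}]'
```

```text
time_s: 54.15
eef_pos: [616.6, -146.2, 136.2]
ee_rot: [0.0, 0.033, 0.999, 0.0]
force: [0.4, -0.2, -0.7]
grip_width: 0.385
grip_force: 40.8
```

Release, then press down to TCP z 120.3 (16 below this).

```bash
python3 -m jog '[{"delta_pos":[0,0,0],"angular":[0,0,0],"fingers":0.4},{"delta_pos":[0,0,0],"angular":[0,0,0],"fingers":0.55},{"delta_pos":[0,0,0],"angular":[0,0,0],"fingers":0.55},{"delta_pos":[0,0,30],"angular":[0,0,0],"fingers":0.55},{"delta_pos":[0,0,38],"angular":[0,0,0],"fingers":0},{"delta_pos":[0,0,38],"angular":[0,0,0],"fingers":0},{"delta_pos":[0,0,38],"angular":[0,0,0],"fingers":0},{"delta_pos":[0,0,38],"angular":[0,0,0],"fingers":0},{"delta_pos":[0,0,15],"angular":[0,0,0],"fingers":0},{"delta_pos":[0,0,12],"angular":[0,0,0],"fingers":0}]'
python3 -m jog '[{"delta_pos":[0,0,-4],"angular":[0,0,0],"fingers":0},{"delta_pos":[0,0,-8],"angular":[0,0,0],"fingers":0},{"delta_pos":[0,0,-12],"angular":[0,0,0],"fingers":0},{"delta_pos":[0,0,-16],"angular":[0,0,0],"fingers":0},{"delta_pos":[0,0,-20],"angular":[0,0,0],"fingers":0},{"delta_pos":[0,0,-24],"angular":[0,0,0],"fingers":0},{"delta_pos":[0,0,-28],"angular":[0,0,0],"fingers":0},{"delta_pos":[0,0,-28],"angular":[0,0,0],"fingers":0},{"delta_pos":[0,0,-28],"angular":[0,0,0],"fingers":0}]'
python3 -m jog '[{"delta_pos":[0,0,60],"angular":[0,0,0],"fingers":0},{"delta_pos":[0,0,120],"angular":[0,0,0],"fingers":0.5},{"delta_pos":[0,0,170],"angular":[0,0,0],"fingers":1},{"delta_pos":[0,0,170],"angular":[0,0,0],"fingers":1}]'
python3 chk.py
python3 - <<'E'
from h import *
c=cap('top','end_top');s=cap('scene','end_scene');f=c['pixels'].astype(int)
# bottle caps, pole pin, remaining stripes
n,l,st,ce=cv2.connectedComponentsWithStats(((f[...,0]-f[...,2])>45).astype(np.uint8))
for i in range(1,n):
    if st[i,4]>15: print(st[i],ce[i].round(0))
a=cv2.imread('pics/top0.png')
for n,(u0,u1,v0,v1) in dict(bottles=(424,455,150,200),pole=(410,445,222,300)).items(): print(n,np.abs(a[v0:v1,u0:u1].astype(int)-c['pixels'][v0:v1,u0:u1]).mean((1,2)).round().astype(int).tolist())
E
```

```text
time_s: 55.4
eef_pos: [616.0, -146.0, 146.8]
ee_rot: [-0.001, 0.033, 0.999, 0.001]
force: [-0.5, -0.4, 0.2]
grip_width: -0.002
grip_force: 0.1
time_s: 56.52
eef_pos: [616.8, -146.3, 120.5]
ee_rot: [0.0, 0.033, 0.999, 0.0]
force: [1.8, -0.8, 2.5]
grip_width: 0.0
grip_force: 1.1
time_s: 57.02
eef_pos: [617.3, -146.4, 294.3]
ee_rot: [0.003, 0.033, 0.999, -0.001]
force: [0.2, -0.5, -1.4]
grip_width: 0.638
grip_force: 0.0
stripe [ 618.4 -140.2  107. ] length if at z107: 38.5, z124: 36.4
[ 448    0   93   34 2811] [495.  15.]
[575   0  31  12 209] [589.   5.]
[436 155  15  14 162] [443. 162.]
[148 176  34  26 371] [164. 190.]
bottles [25, 25, 25, 24, 22, 20, 19, 17, 14, 12, 12, 14, 14, 12, 10, 8, 7, 7, 6, 7, 5, 5, 4, 4, 4, 5, 4, 4, 4, 3, 3, 3, 4, 3, 2, 2, 2, 2, 2, 2, 3, 3, 2, 3, 2, 2, 2, 2, 2, 2]
pole [2, 2, 6, 4, 4, 4, 3, 3, 3, 3, 3, 2, 2, 2, 2, 3, 2, 3, 3, 3, 3, 2, 2, 2, 2, 3, 3, 2, 2, 2, 2, 2, 2, 2, 2, 3, 2, 3, 2, 2, 2, 2, 2, 2, 2, 2, 2, 5, 2, 2, 2, 2, 2, 2, 2, 2, 2, 2, 2, 2, 2, 2, 2, 2, 2, 1, 2, 2, 2, 2, 2, 2, 2, 2, 2, 2, 2, 2]
```

No box is left on the counter, the last one is held under the lips, the pole lies as before, and the bottles stand. I'm handing the job in.

```bash
python3 -c "
from rig import ctrl
print(ctrl.finish_job())"
```

```text
the job is handed in; nothing more can be done
None
```

I opened the hatch with the pole, laid the pole back in its stand and loaded all five boxes under the lips, then handed the job in at about 57 s; I didn't look at the hatch again after its last few degrees of fall, and no verdict came back.

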